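# Close down the hot plate and clear its bench

### The job

Close down this hot-plate place at the end of the practical: first, with the jug still on the plate, turn both knobs back until their pointers read zero; then lift the jug off, keeping it upright, and set it down gently with its whole base on the heat-proof mat beside the hot plate. Also nest all the plastic beakers that are out one inside another in order of size, each standing fully down inside the next larger one, with the largest beaker of all upright on the table at the outside. Leave the wash bottle, the calculator and the meter where they are.

Things in the scene. Friction and masses are not known exactly. Their poses are not given: they have to be found in the camera images.
- hotplate: orange hot-plate stirrer, fixed, 260 deep (x, from -140 to +120), 190 wide (y). Origin on the table under it; its -x side is the front with the sloping knob panel. Its square heating plate, 155 x 155, is centred 35 behind the origin (+x), top face 92 above the table
- heat_knob (a joint): heat, the left one (hot plate's +y side) of two alike black ribbed knobs on the hot plate's sloping front panel. 0: its white pointer line points straight up the panel (towards the heating plate) at the long white zero mark; grows clockwise seen from above, to 4.75; short marks every 0.52 rad. Zero is no stop: it turns on to -0.35. Light friction (0.03 N m), no spring, stays where left
- heat_knob_top (a point): centre of the heat knob's top face. z: the knob's axis, square to the panel, leaning 0.29 rad (16.4 deg) from vertical towards the hot plate's front (-x); x: along the pointer. Knob 32 wide (38 skirt in its lowest 5), standing 24.5 off the panel; the two axes are 104 apart, free space around
- stir_knob (a joint): stirring, the right one (hot plate's -y side) of two alike black ribbed knobs on the hot plate's sloping front panel. 0: its white pointer line points straight up the panel (towards the heating plate) at the long white zero mark; grows clockwise seen from above, to 4.75; short marks every 0.52 rad. Zero is no stop: it turns on to -0.35. Light friction (0.03 N m), no spring, stays where left
- stir_knob_top (a point): centre of the stirring knob's top face. z: the knob's axis, square to the panel, leaning 0.29 rad (16.4 deg) from vertical towards the hot plate's front (-x); x: along the pointer. Knob 32 wide (38 skirt in its lowest 5), standing 24.5 off the panel; the two axes are 104 apart, free space around
- jug: loose steel jug, about 0.42 kg, standing on the heating plate: straight round body 92 diameter, 115 high, open top, strap handle on its +y side. Origin: centre of its underside; z up
- jug_handle (a point): grip point on the jug's handle: 84 out from the jug's axis along its +y, 95 above its underside, on the handle's upright strap: 14 wide (along jug x), 6 thick (along y), from 30 to 106 above the underside; a 6 thick bar at 100 to 106 joins its top to the wall. 35 free between strap and wall. Axes as the jug's
- mat: square heat-proof mat, pale grey-white, 170 x 170 x 6, fixed flat on the table to the left of the hot plate. Origin: centre of its underside, its top is 6 above
- beaker1: loose white plastic beaker, smallest of five graded sizes: straight round cup, outer diameter 32, height 60, wall 2 (so 28 inside), floor 3; 14 g. Origin: centre of its underside; z axis up its own axis. May be absent
- beaker2: loose white plastic beaker, second smallest of five graded sizes: straight round cup, outer diameter 43, height 71, wall 2 (so 39 inside), floor 3; 20 g. Origin: centre of its underside; z axis up its own axis. May be absent
- beaker3: loose white plastic beaker, third (middle) of five graded sizes: straight round cup, outer diameter 55, height 82, wall 2 (so 51 inside), floor 3; 30 g. Origin: centre of its underside; z axis up its own axis. May be absent
- beaker4: loose white plastic beaker, second largest of five graded sizes: straight round cup, outer diameter 68, height 92, wall 2 (so 64 inside), floor 3; 45 g. Origin: centre of its underside; z axis up its own axis. May be absent
- beaker5: loose white plastic beaker, largest of five graded sizes: straight round cup, outer diameter 82, height 101, wall 2 (so 78 inside), floor 3; 70 g. Origin: centre of its underside; z axis up its own axis. Always there; starts empty
- wash_bottle: bystander: white plastic wash bottle, 60 diameter, 144 high to the cap and 175 with its thin bent spout, upright. Origin: centre of its underside
- calculator: bystander: black desk calculator, 100 x 150 x 18, lying flat. Origin: centre of its underside
- meter: bystander: grey hand-held conductivity meter, 170 x 85 x 34, lying flat. Origin: centre of its underside
Not all that is in view belongs to the job. Leave any red look-alike of the beaker3 alone. Leave any pink look-alike of the beaker1 alone.

How it is judged:
On the way, in this order (a step that is already met when the one before it is completed fails the run):
1. both knobs read zero, the jug still standing on the hot plate (value of joint heat_knob between -0.14 and 0.14 rad and value of joint stir_knob between -0.14 and 0.14 rad and z of jug in the frame of hotplate between 0.085 and 0.098 m), for 0.2 s.
2. the jug stands upright on the heat-proof mat (horizontal distance between jug and mat below 0.045 m and z of jug in the frame of mat between 0.003 and 0.01 m and angle between jug's own z axis and vertical below 0.08 rad and linear speed of jug below 0.03 m/s), for 0.2 s.
At the end, for the whole second after the job is handed in: both knobs within 0.14 rad of zero; the jug upright (within 0.08 rad), at rest, its base on the mat and its axis within 45 mm of the mat's centre; every beaker that is out stands upright and fully down (floor on floor, within 4 mm) inside the next larger one present, the largest upright on the table (all of step 2 and value of joint heat_knob between -0.14 and 0.14 rad and value of joint stir_knob between -0.14 and 0.14 rad and angle between each of beaker1, beaker2, beaker3, beaker4, beaker5's own z axis and vertical below 0.1 rad and linear speed of each of beaker1, beaker2, beaker3, beaker4 below 0.03 m/s and z of beaker1 in the frame of beaker2 between 0.0015 and 0.007 m and horizontal distance between beaker1 and beaker2 below 0.0045 m and z of beaker1 in the frame of beaker3 between 0.0015 and 0.01 m and horizontal distance between beaker1 and beaker3 below 0.0105 m and z of beaker1 in the frame of beaker4 between 0.0015 and 0.013 m and horizontal distance between beaker1 and beaker4 below 0.017 m and z of beaker1 in the frame of beaker5 between 0.0015 and 0.016 m and horizontal distance between beaker1 and beaker5 below 0.024 m and z of beaker2 in the frame of beaker3 between 0.0015 and 0.007 m and horizontal distance between beaker2 and beaker3 below 0.005 m and z of beaker2 in the frame of beaker4 between 0.0015 and 0.01 m and horizontal distance between beaker2 and beaker4 below 0.0115 m and z of beaker2 in the frame of beaker5 between 0.0015 and 0.013 m and horizontal distance between beaker2 and beaker5 below 0.0185 m and z of beaker3 in the frame of beaker4 between 0.0015 and 0.007 m and horizontal distance between beaker3 and beaker4 below 0.0055 m and z of beaker3 in the frame of beaker5 between 0.0015 and 0.01 m and horizontal distance between beaker3 and beaker5 below 0.0125 m and z of beaker4 in the frame of beaker5 between 0.0015 and 0.007 m and horizontal distance between beaker4 and beaker5 below 0.006 m and height (world z) of beaker5 below 0.006 m); the robot touches nothing.
It fails at once if the jug is tipped by more than 0.45 rad (angle between jug's own z axis and vertical above 0.45 rad).
It fails at once if the jug is banged down on the mat (more than 90 N) (contact force between jug and mat above 90 N).
It fails at once if the wash bottle, calculator or meter is shifted by more than 30 mm or tipped over ((distance of wash_bottle from where it was at the start of the episode above 0.03 m or angle between wash_bottle's own z axis and vertical above 0.5 rad) or (distance of calculator from where it was at the start of the episode above 0.03 m or angle between calculator's own z axis and vertical above 0.5 rad) or (distance of meter from where it was at the start of the episode above 0.03 m or angle between meter's own z axis and vertical above 0.5 rad)).
Of beaker1, beaker2, beaker3, beaker4 only 3 to 4 are there at a start; the rules pass over those that are not, and their reading is None.
At some moment in a run one of beaker2, beaker3, beaker4 may be knocked a few centimetres aside while the robot is not near it.
It also fails if it takes over 210 s, if anything falls off the work surface, if the arm or the gripper's body presses on something with over 40 N, if the wrist force passes 120 N, or if a joint passes its speed limit or range.

### The arm

A 6-joint arm with a two-finger parallel gripper is mounted at the origin on the work surface. World frame = base frame: x ahead of the robot, y to its left, z up, the work surface at z = 0. Lengths are in m, angles in rad, forces in N, time in s.
With the tool pointing down it reaches from about 0.35 to 0.975 m from the base axis. Payload 7.1 kg.
Tool frame: the origin (TCP) lies at the very end of the fingers, on their centre line; the grasp point (between the pads) lies bot.grip_point_offset behind it (bot.grip_point_offset is the distance from the TCP to the grasp point, in m); x points along the fingers, z is the direction in which the jaws open and shut, and the axes are right-handed (so a half turn about x gives the same grasp; the last joint's range is limited). The gripper opens to 88 mm and grips with 3 to 60 N. Pads are 20 mm wide; open, the fingers measure 115 mm over their backs; the gripper's body (75 mm by 178 mm) begins 61 mm behind the grasp point.
Start: joints at [-1.126, 0.423, 1.63, -0, 1.089, -0.019], TCP at [0.28, -0.559, 0.223] pointing down, gripper open.
Joint ranges: [-3, 3], [-0.9, 2.11], [0.09, 2.58], [-1.31, 4.45], [0.11, 2.69], [-2.54, 2.54]. Speed limits (rad/s): [2.39, 2.39, 3.01, 3.14, 3.14, 3.14].

### API

Orientations are given as a unit quaternion [w, x, y, z].
In Python, from plant import bot, viewer gives the robot as it stands. The module is installed in compiled form; this text tells all that it offers.
- The arm moves only by the tool apply_moves, never from a script. Its argument "steps" is a list of rows, each a list of 7 numbers: the shift along the world's x, y, z in m, then the turn, a rotation vector about the world's x, y, z in degrees, then the opening, from 0 (shut) to 1 (fully open). In form: [[dx, dy, dz, wx, wy, wz, grip], ...]. A call has 1 to 10 rows; each row shifts and turns the commanded pose from where the row before left it; what a row does not reach is not made up. A row lasts 1/8 s, in which the tool goes at most 62.5 mm and 10.7 degrees, less where a joint would pass 70% of its speed; a pose out of reach is approached as far as the arm can. A call with a gripper value outside its range is refused whole. The fingers move at their own pace and stop on an object; the grip force is fixed at half the most. Time passes only in rows, so rows that do not move let the fingers close. It gives the time, the measured TCP pose, the force and the opening at its end, in the units of the state.
- bot.sense(): the state, without advancing time (a new reading comes with each control period).
- viewer.capture(name): name is "scene" or "top"; returns (picture, depth): 420x560x3 uint8, red, green, blue; 420x560 float32, m along the optical axis (not along the pixel's ray), 0 where there is no reading.
- viewer.camera_params(name): a dict with "K" (3x3 intrinsics, pixels), "k1" (the pictures are not rectified: a ray, as slopes to the right and down, at radius r is drawn at 1 + k1 r^2 times it, then the intrinsics apply), "origin" and "rotation" of the camera in the world. Camera axes: x right, y up, looking along -z (the intrinsics and any distortion apply to the point x, -y, -z); pixel columns grow to the right and rows downward; lengths in m; the calibration is good to about 2 mm. A picture is of the moment at which its call begins. camera_params takes no time and is no camera call.
- bot.hand_in(): hands the job in, once; it reports no verdict.
Trained networks look in the newest picture that a camera, given by its name, has taken for a name from the list of things; names that differ only in an ending like _2 or _b are one class to them, and where a whole thing is asked for, a point or a joint stands for the part that bears it (a point fixed in the world has none). Each returns a list of dicts, best first, with "confidence" (0 to 1); they miss things now and then, are a little off and sometimes report something else, mostly with a low value. They report only what shows in the picture. A call takes as long as a camera call. They do not tell look-alikes from the thing itself.
- viewer.find_in(camera, name): "at" ([x, y, z] in m, in the coordinates of the camera as it stood for that picture, good to about 4 mm: the middle of the surface that is visible of it).
- viewer.regions_of(camera, name): "region" (420x560 bool, what is visible of it).
- viewer.landmark_of(camera, name): "at" ([x, y, z] in m, in the coordinates of the camera as it stood for that picture, good to about 4 mm: a listed point, or the origin of a listed thing).
The state is a dict: "time": time; "joints": joint angles; "dq": joint speeds; "tau": joint torques, N m; "position": TCP position; "eef_rot": TCP orientation; "ft_force": force on the tool from outside, world axes, zero at the start; "ft_torque": the same for the moment, N m; "grip_width": finger opening in m.
Only numpy, scipy, OpenCV 4.12 (cv2) and the standard library are available. Lean on these libraries where they do the work, as an engineer would, in place of code of your own. Each camera call takes 0.05 s, during which the arm holds its last target.

## Working session

There is one attempt and no reset: what is moved stays moved. The work goes in short steps, Python scripts to look and compute and a tool call to move; the robot and the scene stay as the last step left them, time stands still between calls to the robot, and variables do not carry over. Pictures are saved under pics/ and viewed, and the job is handed in when it is done.

Besides the shell and the picture viewer there is one more tool, called after "Call:" by a JSON object that holds its "op" and its "data", one argument or row to a line. apply_moves: Moves the arm, as the interface text tells. Its arguments: {"type":"object","properties":{"steps":{"type":"array"}},"required":["steps"]}

```bash
mkdir -p pics; ls; cat > h.py <<'E'
import numpy as np, cv2
from plant import bot, viewer
def save(name,fn):
    p,d=viewer.capture(name); cv2.imwrite('pics/'+fn,p[:,:,::-1]); return p,d
def c2w(cam,at):
    c=viewer.camera_params(cam); return np.array(c['origin'])+np.array(c['rotation'])@np.array(at)
def cloud(cam,d):
    c=viewer.camera_params(cam);K=np.array(c['K']);v,u=np.mgrid[0:d.shape[0],0:d.shape[1]]
    a=np.stack([(u-K[0,2])/K[0,0],(v-K[1,2])/K[1,1]],-1).astype(float);b=a.copy()
    for _ in range(10): b=a/(1+c['k1']*(b**2).sum(-1,keepdims=True))
    P=np.stack([b[...,0]*d,-b[...,1]*d,-d],-1)
    return P@np.array(c['rotation']).T+np.array(c['origin'])
E
python3 - <<'E'
from h import *
s=bot.sense();print(s['time'],s['position'],s['eef_rot'],s['grip_width'],bot.grip_point_offset)
for c in('scene','top'):
    save(c,c+'0.png');k=viewer.camera_params(c);print(c,k)
for c in('scene','top'):
  for n in ['hotplate','heat_knob_top','stir_knob_top','jug','jug_handle','mat','beaker1','beaker2','beaker3','beaker4','beaker5','wash_bottle','calculator','meter']:
    print(c,n,[(np.round(c2w(c,r['at']),3).tolist(),round(r['confidence'],2)) for r in viewer.landmark_of(c,n)[:3]])
print(bot.sense()['time'])
E
```

```text
pics
0.0 [ 0.27938113 -0.55845783  0.22191503] [ 0.60108236  0.37199416  0.6019783  -0.37140607] 0.08764320359456053 0.0187
scene {'K': array([[485.49526961,   0.        , 279.02159124],
       [  0.        , 485.49526961, 214.73030994],
       [  0.        ,   0.        ,   1.        ]]), 'k1': -0.11426606297970827, 'origin': array([ 1.0905913 , -0.3787502 ,  1.10929017]), 'rotation': array([0.8641994 , 0.2478083 , 0.12878539, 0.4185269 ])}
top {'K': array([[403.90901285,   0.        , 272.20386186],
       [  0.        , 403.90901285, 206.08234297],
       [  0.        ,   0.        ,   1.        ]]), 'k1': -0.030721276070149458, 'origin': array([ 0.36948662, -0.00143456,  1.17887901]), 'rotation': array([ 0.70889904,  0.07491428, -0.07285664, -0.69752557])}Traceback (most recent call last):
  File "<stdin>", line 7, in <module>
  File "h.py", line 6, in c2w
    c=viewer.camera_params(cam); return np.array(c['origin'])+np.array(c['rotation'])@np.array(at)
                                                              ~~~~~~~~~~~~~~~~~~~~~~~^~~~~~~~~~~~~
ValueError: matmul: Input operand 1 has a mismatch in its core dimension 0, with gufunc signature (n?,k),(k,m?)->(n?,m?) (size 3 is different from 4)
```

Rotation is a quaternion.

```bash
sed -i "s/np.array(c\['rotation'\])/RM(c['rotation'])/g" h.py; cat >> h.py <<'E'
from scipy.spatial.transform import Rotation as R
def RM(q): return R.from_quat([q[1],q[2],q[3],q[0]]).as_matrix()
E
python3 - <<'E'
from h import *
for c in('scene','top'):
  for n in ['hotplate','heat_knob_top','stir_knob_top','jug','jug_handle','mat','beaker1','beaker2','beaker3','beaker4','beaker5','wash_bottle','calculator','meter']:
    print(c,n,[(np.round(c2w(c,r['at']),3).tolist(),round(r['confidence'],2)) for r in viewer.landmark_of(c,n)[:3]])
s=bot.sense();print(s['time']); print(RM(s['eef_rot']).round(2))
E
```

```text
scene hotplate [([0.575, 0.092, -0.004], 0.89)]
scene heat_knob_top [([0.754, -0.188, 0.0], 0.58), ([0.489, 0.161, 0.088], 0.38)]
scene stir_knob_top [([0.479, 0.053, 0.089], 0.63)]
scene jug [([0.609, 0.082, 0.091], 0.61)]
scene jug_handle [([0.612, 0.17, 0.186], 0.56), ([0.479, 0.054, 0.086], 0.5)]
scene mat [([0.52, 0.335, 0.0], 0.71)]
scene beaker1 [([0.587, -0.309, 0.005], 0.95), ([0.447, -0.372, 0.001], 0.91), ([0.44, -0.259, 0.001], 0.8)]
scene beaker2 [([0.587, -0.309, 0.005], 0.95), ([0.447, -0.372, 0.001], 0.91), ([0.44, -0.259, 0.001], 0.8)]
scene beaker3 [([0.587, -0.309, 0.005], 0.95), ([0.447, -0.372, 0.001], 0.91), ([0.44, -0.259, 0.001], 0.8)]
scene beaker4 [([0.587, -0.309, 0.005], 0.95), ([0.447, -0.372, 0.001], 0.91), ([0.44, -0.259, 0.001], 0.8)]
scene beaker5 [([0.587, -0.309, 0.005], 0.95), ([0.447, -0.372, 0.001], 0.91), ([0.44, -0.259, 0.001], 0.8)]
scene wash_bottle [([0.439, -0.26, -0.003], 0.62), ([0.73, -0.364, 0.005], 0.59)]
scene calculator [([0.755, -0.186, 0.0], 0.85)]
scene meter [([0.694, 0.378, -0.002], 0.76)]
top hotplate [([0.575, 0.094, 0.002], 0
[... 380 characters left out ...]
0.371, -0.003], 0.78)]
top beaker2 [([0.439, -0.261, -0.001], 0.86), ([0.586, -0.305, -0.0], 0.85), ([0.447, -0.371, -0.003], 0.78)]
top beaker3 [([0.439, -0.261, -0.001], 0.86), ([0.586, -0.305, -0.0], 0.85), ([0.447, -0.371, -0.003], 0.78)]
top beaker4 [([0.439, -0.261, -0.001], 0.86), ([0.586, -0.305, -0.0], 0.85), ([0.447, -0.371, -0.003], 0.78)]
top beaker5 [([0.439, -0.261, -0.001], 0.86), ([0.586, -0.305, -0.0], 0.85), ([0.447, -0.371, -0.003], 0.78)]
top wash_bottle [([0.732, -0.363, 0.006], 0.66)]
top calculator [([0.75, -0.186, 0.006], 0.89)]
top meter [([0.696, 0.375, 0.001], 0.92), ([0.611, 0.086, 0.095], 0.26)]
1.55
[[ 0.    0.89  0.45]
 [ 0.    0.45 -0.89]
 [-1.    0.   -0.  ]]
```

View pics/scene0.png

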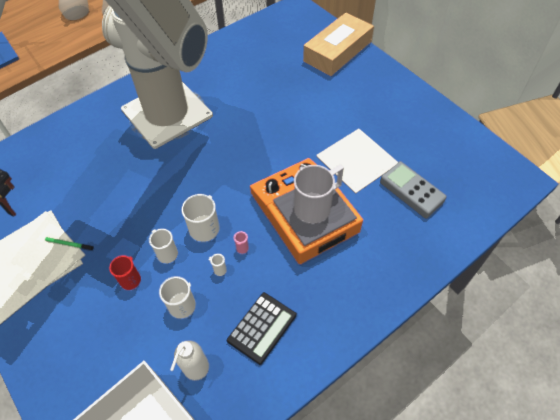

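```bash
test -f pics/top0.png || python3 -c "
from h import *
save('top','top0.png')"
```

```text
(no output)
```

View pics/top0.png

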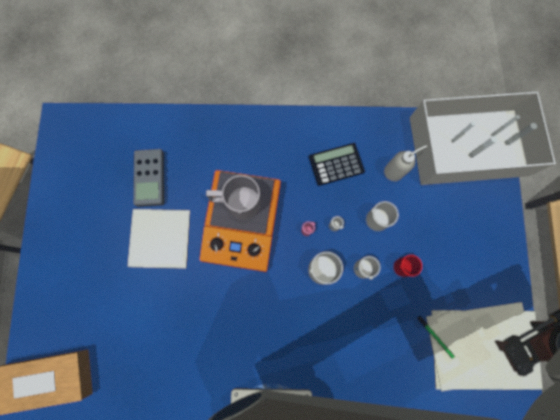

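The scene view has four white beakers at about (201,217), (164,246), (178,297) and (218,264), plus a red one at (125,272) and a pink one at (241,242). The hot plate is near (305,210), the jug on it, and the mat at (357,160). I'll measure sizes and the knob pointers next.

```bash
python3 - <<'E'
from h import *
p,d=save('top','t1.png'); P=cloud('top',d); np.savez('t1.npz',p=p,P=P)
q,e=save('scene','s1.png'); Q=cloud('scene',e); np.savez('s1.npz',p=q,P=Q)
crop=cv2.resize(p[215:275,195:275],None,fx=9,fy=9,interpolation=cv2.INTER_CUBIC); cv2.imwrite('pics/knob_top.png',crop[:,:,::-1])
crop=cv2.resize(q[155:220,240:320],None,fx=9,fy=9,interpolation=cv2.INTER_CUBIC); cv2.imwrite('pics/knob_sc.png',crop[:,:,::-1])
for nm,A,C in(('top',P,p),('scene',Q,q)):
  hsv=cv2.cvtColor(C,cv2.COLOR_RGB2HSV)
  for (x,y) in [(.44,-.26),(.447,-.372),(.587,-.306),(.552,-.2),(.56,-.13)]:
    m=(np.hypot(A[...,0]-x,A[...,1]-y)<.052)&(A[...,2]>.02)
    a=A[m]; 
    if len(a)<20: print(nm,x,y,len(a));continue
    zt=np.percentile(a[:,2],97); r=a[a[:,2]>zt-.008]
    (cx,cy),rad=cv2.minEnclosingCircle(r[:,:2].astype(np.float32))
    print(nm,x,y,len(a),'z',zt.round(3),'c',round(cx,3),round(cy,3),'D',round(2*rad,3))
E
```

```text
top 0.44 -0.26 272 z 0.085 c 0.439 -0.26 D 0.061
top 0.447 -0.372 340 z 0.085 c 0.446 -0.373 D 0.059
top 0.587 -0.306 444 z 0.095 c 0.583 -0.305 D 0.071
top 0.552 -0.2 102 z 0.063 c 0.562 -0.182 D 0.037
top 0.56 -0.13 139 z 0.064 c 0.559 -0.13 D 0.101
scene 0.44 -0.26 585 z 0.084 c 0.438 -0.261 D 0.06
scene 0.447 -0.372 617 z 0.085 c 0.445 -0.374 D 0.06
scene 0.587 -0.306 831 z 0.095 c 0.585 -0.304 D 0.072
scene 0.552 -0.2 222 z 0.064 c 0.563 -0.178 D 0.037
scene 0.56 -0.13 334 z 0.065 c 0.559 -0.131 D 0.103
```

View pics/knob_top.png

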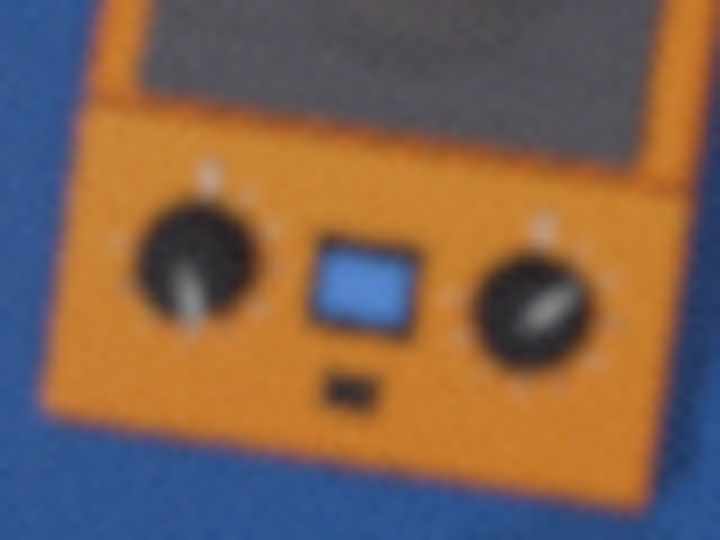

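View pics/knob_sc.png

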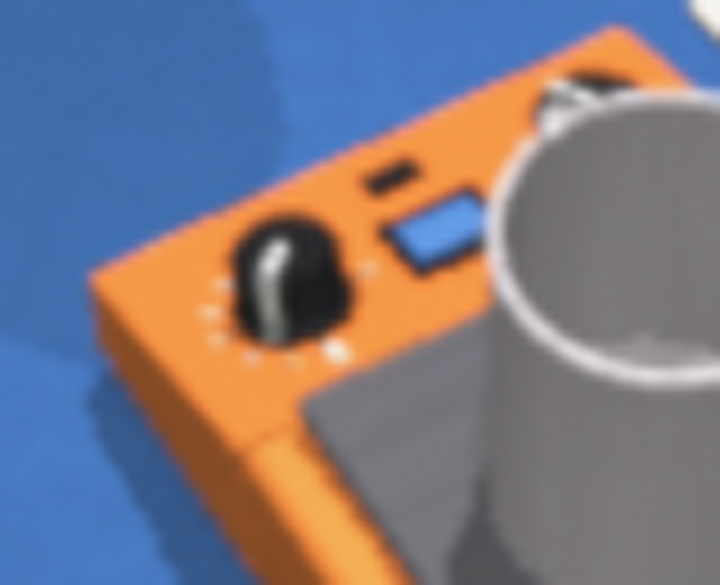

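```bash
python3 - <<'E'
from h import *
for nm,f in(('top','t1.npz'),('scene','s1.npz')):
  D=np.load(f);p=D['p'];P=D['P'];h=cv2.cvtColor(p,cv2.COLOR_RGB2HSV)
  org=(h[...,0]<22)&(h[...,1]>140)&(h[...,2]>90)&(P[...,2]>.03)&(abs(P[...,0]-.57)<.2)&(abs(P[...,1]-.09)<.2)
  a=P[org]; print(nm,org.sum(),cv2.minAreaRect(a[:,:2].astype(np.float32)))
  hp=a
  # front panel: plane fit
  for _ in range(1):
    yaw=-0.13
    c=np.array([.575,.093]); u=np.array([np.cos(yaw),np.sin(yaw)]); loc=(a[:,:2]-c)@u
    print('z vs loc', [(round(l,2),np.median(a[abs(loc-l)<.005][:,2]).round(4)) for l in np.arange(-.13,.12,.02) if (abs(loc-l)<.005).sum()>3])
  # beakers by colour
  wh=(h[...,1]<60)&(h[...,2]>110)
  for n,x,y in [('b5',.44,-.145),('b3',.44,-.26),('red',.446,-.373),('b4',.585,-.305),('b1',.562,-.18),('pink',.556,-.105)]:
    m=(np.hypot(P[...,0]-x,P[...,1]-y)<.05)&(P[...,2]>.02); 
    if m.sum(): 
      a=P[m]; zt=np.percentile(a[:,2],97); r=a[a[:,2]>zt-.008];(cx,cy),rad=cv2.minEnclosingCircle(r[:,:2].astype(np.float32))
      inn=P[(np.hypot(P[...,0]-cx,P[...,1]-cy)<max(.01,rad-.015))]
      print(nm,n,np.median(h[m][:,:],0),zt.round(3),'c',round(cx,3),round(cy,3),'D',round(2*rad,3),'inner zmed',np.percentile(inn[:,2],[5,50]).round(3))
for c in('top','scene'):
  for n in ['jug_handle','jug','heat_knob_top','stir_knob_top','hotplate','mat']:
    print(c,n,[(np.round(c2w(c,r['at']),3).tolist(),round(r['confidence'],2)) for r in viewer.landmark_of(c,n)[:3]])
E
```

```text
top 2563 ((0.5654065012931824, 0.0930207371711731), (0.18763788044452667, 0.25525906682014465), 81.94478607177734)
z vs loc [(np.float64(-0.13), np.float64(0.051)), (np.float64(-0.11), np.float64(0.0569)), (np.float64(-0.09), np.float64(0.0626)), (np.float64(-0.07), np.float64(0.069)), (np.float64(-0.05), np.float64(0.0741)), (np.float64(-0.03), np.float64(0.0788)), (np.float64(-0.01), np.float64(0.0787)), (np.float64(0.01), np.float64(0.0775)), (np.float64(0.03), np.float64(0.0782)), (np.float64(0.05), np.float64(0.0793)), (np.float64(0.07), np.float64(0.0779)), (np.float64(0.09), np.float64(0.0784)), (np.float64(0.11), np.float64(0.0783))]
top b5 [ 90.   8. 137.] 0.104 c 0.434 -0.142 D 0.087 inner zmed [0.    0.004]
top b3 [ 90.    8.5 123. ] 0.085 c 0.439 -0.26 D 0.061 inner zmed [0.001 0.005]
top red [174.  184.5  86. ] 0.085 c 0.446 -0.373 D 0.059 inner zmed [0.001 0.004]
top b4 [ 70.   7. 111.] 0.095 c 0.583 -0.305 D 0.071 inner zmed [0.001 0.004]
top b1 [103.  16. 136.] 0.063 c 0.562 -0.182 D 0.037 inner zmed [0.    0.003]
top pink [162.  87. 128.] 0.065 c 0.547 -0.101 D 0.038
[... 743 characters left out ...]
0.003 0.006]Traceback (most recent call last):
  File "<stdin>", line 19, in <module>
    return _quantile_unchecked(
        a, q, axis, out, overwrite_input, method, keepdims, weights)
    return _ureduce(a,
                    func=_quantile_ureduce_func,
    ...<5 lines>...
                    overwrite_input=overwrite_input,
                    method=method)
    r = func(a, **kwargs)
    result = _quantile(arr,
                       quantiles=q,
    ...<2 lines>...
                       out=out,
                       weights=wgt)
    slices_having_nans = np.isnan(arr[-1, ...])
                                  ~~~^^^^^^^^^
IndexError: index -1 is out of bounds for axis 0 with size 0
```

```bash
cat >> h.py <<'E'
def proj(cam,W):
    c=viewer.camera_params(cam);K=np.array(c['K']); X=(np.asarray(W)-np.array(c['origin']))@RM(c['rotation'])
    a=np.stack([X[...,0]/-X[...,2],-X[...,1]/-X[...,2]],-1); a=a*(1+c['k1']*(a**2).sum(-1,keepdims=True))
    return a*[K[0,0],K[1,1]]+[K[0,2],K[1,2]]
YAW=-.141; HO=np.array([.576,.0917,0])
U=np.array([np.cos(YAW),np.sin(YAW),0]);V=np.array([-np.sin(YAW),np.cos(YAW),0]);Z=np.array([0,0,1.])
AX=-np.sin(.29)*U+np.cos(.29)*Z; UP=np.cos(.29)*U+np.sin(.29)*Z   # axis, up-panel
KT={'heat':HO-.093*U+.052*V+.088*Z,'stir':HO-.093*U-.052*V+.088*Z}
def ortho(cam,p,c,h=.026,n=260):
    t=np.linspace(h,-h,n); W=c+t[:,None,None]*UP+t[None,:,None]*V
    m=proj(cam,W).astype(np.float32); return cv2.remap(p,m[...,0],m[...,1],cv2.INTER_CUBIC)
def knobs(tag):
    rows=[]
    for cam in('top','scene'):
        p,d=viewer.capture(cam); rows.append(np.hstack([ortho(cam,p,KT[k]) for k in('heat','stir')]))
    im=np.vstack(rows); 
    for i in(130,390): 
        im[:,i]=(0,255,0); im[i,:]=(0,255,0)
    cv2.imwrite('pics/'+tag+'.png',im[:,:,::-1])
E
python3 -c "
from h import *
knobs('k0')"
```

```text
(no output)
```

View pics/k0.png

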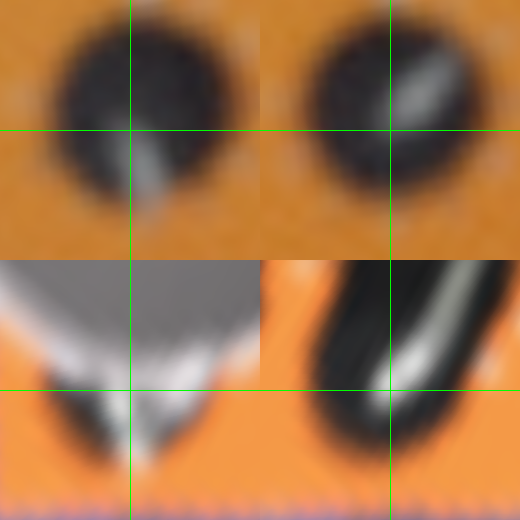

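```bash
cat >> h.py <<'E'
def rotpose(xa,za):
    xa=xa/np.linalg.norm(xa); za=za-xa*(za@xa); za/=np.linalg.norm(za); return np.stack([xa,np.cross(za,xa),za],1)
DOWN=np.array([0,0,-1.])
def jaw(phi): phi=np.radians(phi); return np.cos(phi)*V-np.sin(phi)*UP
def plan(pos,Rt,R0=None,p0=None,step=.055,ang=10.5):
    s=bot.sense(); 
    if p0 is None: p0=np.array(s['position'])
    if R0 is None: R0=RM(s['eef_rot'])
    d=np.array(pos)-p0; w=np.degrees(R.from_matrix(Rt@R0.T).as_rotvec())
    n=int(max(1,np.ceil(np.linalg.norm(d)/step),np.ceil(np.linalg.norm(w)/ang)))
    print('n',n,'d',(d/n).round(4).tolist(),'w',(w/n).round(2).tolist(),'tot',d.round(4).tolist(),w.round(1).tolist())
def st():
    s=bot.sense(); print('t',s['time'],'pos',np.round(s['position'],4),'q',np.round(s['joints'],2),'g',round(s['grip_width'],4),'F',np.round(s['ft_force'],1))
E
python3 - <<'E'
from h import *
print(KT, AX)
Rt=rotpose(-AX,jaw(-39)); plan(KT['heat']+.06*AX,Rt)
plan(KT['heat']-.016*AX,Rt,Rt,KT['heat']+.06*AX)
E
```

```text
{'heat': array([0.49123067, 0.15625354, 0.088     ]), 'stir': array([0.47661521, 0.05328564, 0.088     ])} [-0.28311442  0.0401858   0.95824388]
n 14 d [0.0139, 0.0513, -0.0055] w [-1.21, -0.66, 7.54] tot [0.1946, 0.7176, -0.0772] [-16.9, -9.3, 105.5]
n 2 d [0.0108, -0.0015, -0.0364] w [0.0, 0.0, 0.0] tot [0.0215, -0.0031, -0.0728] [0.0, 0.0, 0.0]
```

Call:
{"op": "apply_moves", "data": {
  "steps": [
    [0.0139,0.0513,0.01,-1.21,-0.66,7.54,0.65],
    [0.0139,0.0513,0.01,-1.21,-0.66,7.54,0.65],
    [0.0139,0.0513,0,-1.21,-0.66,7.54,0.65],
    [0.0139,0.0513,0,-1.21,-0.66,7.54,0.65],
    [0.0139,0.0513,0,-1.21,-0.66,7.54,0.65],
    [0.0139,0.0513,0,-1.21,-0.66,7.54,0.65],
    [0.0139,0.0513,0,-1.21,-0.66,7.54,0.65],
    [0.0139,0.0513,0,-1.21,-0.66,7.54,0.65],
    [0.0139,0.0513,0,-1.21,-0.66,7.54,0.65],
    [0.0139,0.0513,0,-1.21,-0.66,7.54,0.65]
  ]
}}

```text
time: 3.0
position: [0.419, -0.0443, 0.2432]
eef_rot: [0.768, -0.116, 0.629, 0.038]
ft_force: [0.9, -0.8, -0.1]
grip_width: 0.0574
```

Call:
{"op": "apply_moves", "data": {
  "steps": [
    [0.0139,0.0513,-0.0243,-1.21,-0.66,7.54,0.65],
    [0.0139,0.0513,-0.0243,-1.21,-0.66,7.54,0.65],
    [0.0139,0.0513,-0.0243,-1.21,-0.66,7.54,0.65],
    [0.0139,0.0513,-0.0243,-1.21,-0.66,7.54,0.65],
    [0,0,0,0,0,0,0.65],
    [0,0,0,0,0,0,0.65]
  ]
}}

```text
time: 3.75
position: [0.4738, 0.159, 0.1455]
eef_rot: [0.74, -0.307, 0.562, 0.205]
ft_force: [0.1, -0.7, -0.3]
grip_width: 0.057
```

```bash
python3 - <<'E'
from h import *
st(); Rt=rotpose(-AX,jaw(-39)); plan(KT['heat']-.016*AX,Rt)
save('top','t2.png');save('scene','s2.png')
E
```

```text
t 3.75 pos [0.4738 0.159  0.1455] q [ 0.39  0.28  2.13 -0.31  0.5  -0.11] g 0.057 F [ 0.1 -0.7 -0.3]
n 2 d [0.011, -0.0017, -0.0364] w [0.04, -0.01, -0.01] tot [0.0219, -0.0034, -0.0728] [0.1, -0.0, -0.0]
```

View pics/s2.png

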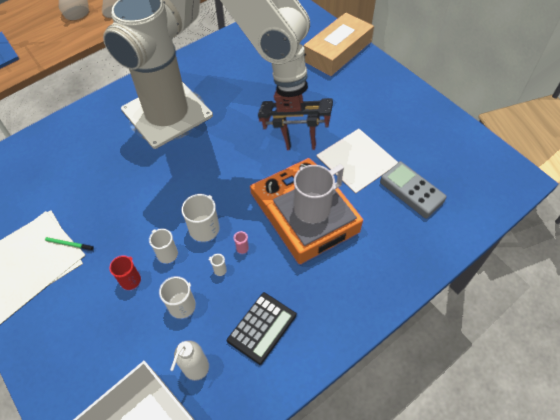

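View pics/t2.png

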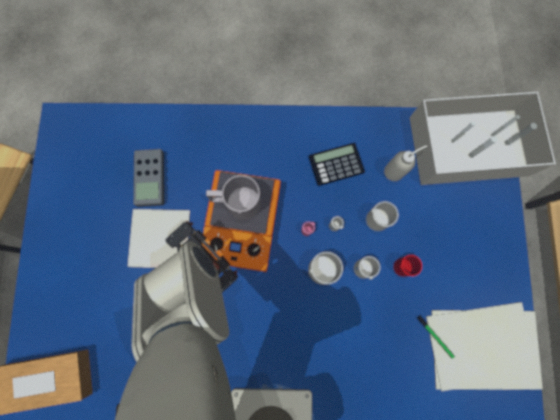

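Call:
{"op": "apply_moves", "data": {
  "steps": [
    [0.0055,-0.0008,-0.0182,0,0,0,0.65],
    [0.0055,-0.0008,-0.0182,0,0,0,0.65],
    [0.0055,-0.0009,-0.0182,0,0,0,0.65],
    [0.0055,-0.0009,-0.0182,0,0,0,0.65],
    [0,0,0,0,0,0,0.45],
    [0,0,0,0,0,0,0.4]
  ]
}}

```text
time: 4.6
position: [0.4965, 0.1553, 0.0736]
eef_rot: [0.74, -0.307, 0.562, 0.205]
ft_force: [0.6, 0.4, -0.6]
grip_width: 0.0403
```

Call:
{"op": "apply_moves", "data": {
  "steps": [
    [0,0,0,0,0,0,0.3],
    [0,0,0,0,0,0,0.3],
    [0,0,0,0,0,0,0.3]
  ]
}}

```text
time: 4.97
position: [0.4973, 0.1563, 0.0739]
eef_rot: [0.741, -0.307, 0.561, 0.206]
ft_force: [1.1, -0.4, 8.3]
grip_width: 0.0314
```

Call:
{"op": "apply_moves", "data": {
  "steps": [
    [0,0,0,-2.76,0.39,9.34,0.3],
    [0,0,0,-2.76,0.39,9.34,0.3],
    [0,0,0,-2.76,0.39,9.34,0.3],
    [0,0,0,-2.76,0.39,9.34,0.3],
    [0,0,0,-2.76,0.39,9.34,0.3],
    [0,0,0,-2.76,0.39,9.34,0.3],
    [0,0,0,-2.76,0.39,9.34,0.3],
    [0,0,0,-2.76,0.39,9.34,0.3],
    [0,0,0,0,0,0,0.3]
  ]
}}

```text
time: 6.1
position: [0.4977, 0.1586, 0.074]
eef_rot: [-0.384, 0.705, -0.304, -0.513]
ft_force: [-2.8, 15.0, 4.6]
grip_width: 0.0314
```

```bash
python3 - <<'E'
from h import *
st(); plan(KT['heat']-.016*AX,rotpose(-AX,jaw(39)))
E
```

```text
t 6.1 pos [0.4977 0.1586 0.074 ] q [ 0.37  0.45  2.12 -0.42  0.34 -1.36] g 0.0314 F [-2.8 15.   4.6]
n 1 d [-0.0019, -0.003, -0.0013] w [-0.24, 0.32, -0.26] tot [-0.0019, -0.003, -0.0013] [-0.2, 0.3, -0.3]
```

Call:
{"op": "apply_moves", "data": {
  "steps": [
    [0,0,0,0,0,0,0.6],
    [0.001,0.0035,0,0,0,0,0.6],
    [0,0,0,2.76,-0.39,-9.34,0.6],
    [0,0,0,2.76,-0.39,-9.34,0.6],
    [0,0,0,2.76,-0.39,-9.34,0.6],
    [0,0,0,2.76,-0.39,-9.34,0.6],
    [0,0,0,2.76,-0.39,-9.34,0.6],
    [0,0,0,2.76,-0.39,-9.34,0.6],
    [0,0,0,2.76,-0.39,-9.34,0.6],
    [0,0,0,2.76,-0.39,-9.34,0.6]
  ]
}}

```text
time: 7.35
position: [0.4969, 0.1591, 0.0725]
eef_rot: [0.741, -0.305, 0.563, 0.204]
ft_force: [0.1, -0.2, -0.1]
grip_width: 0.0526
```

Call:
{"op": "apply_moves", "data": {
  "steps": [
    [0,0,0,0,0,0,0.4],
    [0,0,0,0,0,0,0.3],
    [0,0,0,0,0,0,0.3],
    [0,0,0,0,0,0,0.3]
  ]
}}

```text
time: 7.85
position: [0.4959, 0.1583, 0.0722]
eef_rot: [0.739, -0.308, 0.563, 0.206]
ft_force: [-2.2, -5.0, 1.9]
grip_width: 0.0315
```

Call:
{"op": "apply_moves", "data": {
  "steps": [
    [0,0,0,-2.76,0.39,9.34,0.3],
    [0,0,0,-2.76,0.39,9.34,0.3],
    [0,0,0,-2.76,0.39,9.34,0.3],
    [0,0,0,-2.76,0.39,9.34,0.3],
    [0,0,0,-2.76,0.39,9.34,0.3],
    [0,0,0,-2.76,0.39,9.34,0.3],
    [0,0,0,-2.76,0.39,9.34,0.3],
    [0,0,0,-2.48,0.35,8.4,0.3],
    [0,0,0,0,0,0,0.3]
  ]
}}

```text
time: 8.98
position: [0.4958, 0.1575, 0.0722]
eef_rot: [-0.386, 0.701, -0.312, -0.512]
ft_force: [-1.9, -10.8, 2.8]
grip_width: 0.0313
```

Call:
{"op": "apply_moves", "data": {
  "steps": [
    [0,0,0,0,0,0,0.6],
    [0,0,0,0,0,0,0.65],
    [-0.011,0.0016,0.0364,0,0,0,0.65],
    [-0.011,0.0016,0.0364,0,0,0,0.65],
    [-0.055,-0.0,0.01,0,0,0,0.65],
    [-0.055,0,0.02,0,0,0,0.65],
    [0,0,0,0,0,0,0.65]
  ]
}}

```text
time: 9.85
position: [0.3627, 0.1625, 0.1763]
eef_rot: [-0.388, 0.701, -0.31, -0.511]
ft_force: [-0.0, 0.2, -0.8]
grip_width: 0.0571
```

```bash
python3 - <<'E'
from h import *
st(); knobs('k1'); save('top','t3.png')
E
```

```text
t 9.85 pos [0.3627 0.1625 0.1763] q [ 0.53  0.07  2.29 -0.34  0.57 -1.3 ] g 0.0571 F [-0.   0.2 -0.8]
```

View pics/k1.png

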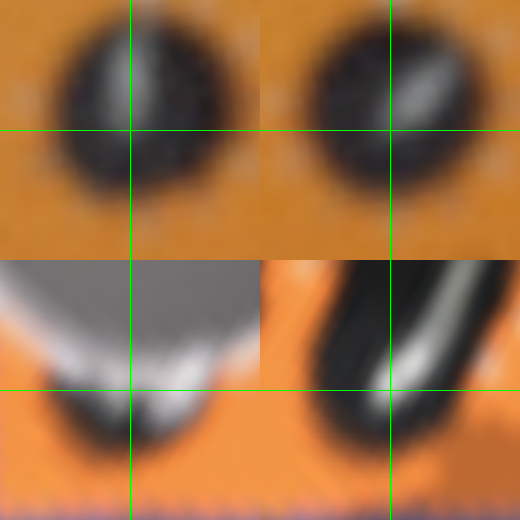

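View pics/t3.png

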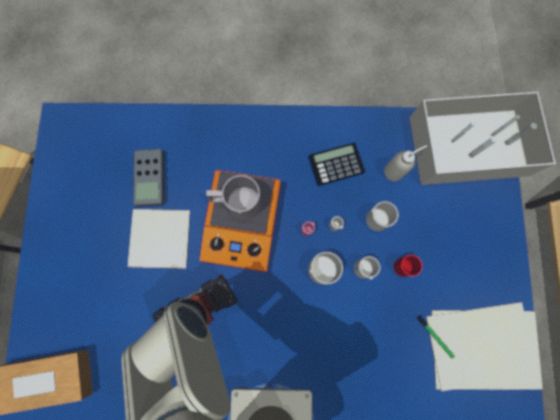

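```bash
cat >> h.py <<'E'
def kang(p):
    for k in('heat','stir'):
        o=cv2.cvtColor(ortho('top',p,KT[k]),cv2.COLOR_RGB2HSV).astype(float)
        yy,xx=np.mgrid[:260,:260]; m=(o[...,1]<70)&(np.hypot(xx-140,yy-112)<75)
        w=np.where(m,np.clip(o[...,2]-80,0,None),0); 
        cx=(w*xx).sum()/w.sum();cy=(w*yy).sum()/w.sum()
        C=np.array([[(w*(xx-cx)**2).sum(),(w*(xx-cx)*(yy-cy)).sum()],[0,(w*(yy-cy)**2).sum()]]);C[1,0]=C[0,1]
        e,vv=np.linalg.eigh(C);v=vv[:,1]
        if v@np.array([cx-128,cy-118])<0:v=-v
        print(k,'angle cw deg',np.degrees(np.arctan2(v[0],-v[1])).round(1),'c',cx.round(),cy.round(),(e[1]/e[0]).round(1))
E
python3 - <<'E'
from h import *
for f in('t1','t3'):
    kang(cv2.imread(f'pics/{f}.png')[:,:,::-1].copy())
st(); 
c=KT['stir']+np.array([0,.001,0])
Rt=rotpose(-AX,jaw(-23)); plan(c+.06*AX,Rt); plan(c-.016*AX,Rt,Rt,c+.06*AX)
E
```

```text
heat angle cw deg 152.1 c 141.0 164.0 2.5
stir angle cw deg 43.4 c 158.0 95.0 4.3
heat angle cw deg 3.9 c 129.0 82.0 5.1
stir angle cw deg 43.6 c 158.0 95.0 4.7
t 10.0 pos [0.3663 0.1633 0.176 ] q [ 0.53  0.08  2.29 -0.34  0.57 -1.3 ] g 0.0571 F [ 0.7 -0.4  0.5]
n 6 d [0.0156, -0.0178, -0.0051] w [2.88, -0.38, -9.76] tot [0.0933, -0.1066, -0.0305] [17.3, -2.3, -58.6]
n 2 d [0.0108, -0.0015, -0.0364] w [0.0, 0.0, 0.0] tot [0.0215, -0.0031, -0.0728] [0.0, 0.0, 0.0]
```

Call:
{"op": "apply_moves", "data": {
  "steps": [
    [0.0156,-0.0178,-0.0051,2.88,-0.38,-9.76,0.65],
    [0.0156,-0.0178,-0.0051,2.88,-0.38,-9.76,0.65],
    [0.0156,-0.0178,-0.0051,2.88,-0.38,-9.76,0.65],
    [0.0156,-0.0178,-0.0051,2.88,-0.38,-9.76,0.65],
    [0.0156,-0.0178,-0.0051,2.88,-0.38,-9.76,0.65],
    [0.0156,-0.0178,-0.0051,2.88,-0.38,-9.76,0.65],
    [0,0,0,0,0,0,0.65]
  ]
}}

```text
time: 10.88
position: [0.4604, 0.0546, 0.144]
eef_rot: [0.69, -0.405, 0.529, 0.282]
ft_force: [0.2, 0.0, 0.1]
grip_width: 0.0571
```

```bash
python3 - <<'E'
from h import *
st();c=KT['stir']+np.array([0,.001,0])
Rt=rotpose(-AX,jaw(-23)); plan(c-.016*AX,Rt)
E
```

```text
t 10.875 pos [0.4604 0.0546 0.144 ] q [ 0.15  0.22  2.22 -0.19  0.43 -0.71] g 0.0571 F [0.2 0.  0.1]
n 2 d [0.0104, -0.0005, -0.0357] w [-0.01, -0.07, 0.07] tot [0.0207, -0.0009, -0.0714] [-0.0, -0.1, 0.1]
```

Call:
{"op": "apply_moves", "data": {
  "steps": [
    [0.0052,-0.0002,-0.0178,0,0,0,0.65],
    [0.0052,-0.0002,-0.0178,0,0,0,0.65],
    [0.0052,-0.0002,-0.0178,0,0,0,0.65],
    [0.0052,-0.0002,-0.0178,0,0,0,0.65],
    [0,0,0,0,0,0,0.45],
    [0,0,0,0,0,0,0.3],
    [0,0,0,0,0,0,0.3],
    [0,0,0,0,0,0,0.3],
    [0,0,0,0,0,0,0.3]
  ]
}}

```text
time: 12.0
position: [0.4801, 0.0554, 0.0744]
eef_rot: [0.69, -0.406, 0.528, 0.282]
ft_force: [-0.8, 5.1, 3.5]
grip_width: 0.0314
```

Call:
{"op": "apply_moves", "data": {
  "steps": [
    [0,0,0,-2.5,0.35,8.45,0.3],
    [0,0,0,-2.5,0.35,8.45,0.3],
    [0,0,0,-2.5,0.35,8.45,0.3],
    [0,0,0,-2.5,0.35,8.45,0.3],
    [0,0,0,-2.5,0.35,8.45,0.3],
    [0,0,0,0,0,0,0.3]
  ]
}}

```text
time: 12.75
position: [0.4799, 0.0546, 0.0743]
eef_rot: [-0.487, 0.635, -0.385, -0.459]
ft_force: [-0.5, -3.6, 7.3]
grip_width: 0.0311
```

Call:
{"op": "apply_moves", "data": {
  "steps": [
    [0,0,0,0,0,0,0.6],
    [0,0,0,0,0,0,0.65],
    [-0.011,0.0016,0.0364,0,0,0,0.65],
    [-0.011,0.0016,0.0364,0,0,0,0.65],
    [-0.05,0.02,0.02,0,0,0,0.65],
    [-0.04,0.03,0.03,0,0,0,0.65],
    [0,0,0,0,0,0,0.65]
  ]
}}

```text
time: 13.62
position: [0.3664, 0.1098, 0.1981]
eef_rot: [-0.487, 0.636, -0.382, -0.46]
ft_force: [0.8, -0.4, 0.1]
grip_width: 0.0573
```

```bash
python3 - <<'E'
from h import *
st(); knobs('k2'); p,d=save('top','t4.png'); kang(p)
# panel-plane rectification for zero marks
rows=[np.hstack([ortho('top',p,KT[k]-.0245*AX,h=.04) for k in('heat','stir')])]
cv2.imwrite('pics/k2p.png',rows[0][:,:,::-1])
E
```

```text
t 13.625 pos [0.3664 0.1098 0.1981] q [ 0.37 -0.01  2.31 -0.25  0.6  -1.24] g 0.0573 F [ 0.8 -0.4  0.1]
heat angle cw deg 3.7 c 129.0 82.0 5.1
stir angle cw deg 4.1 c 127.0 81.0 6.6
```

View pics/k2.png

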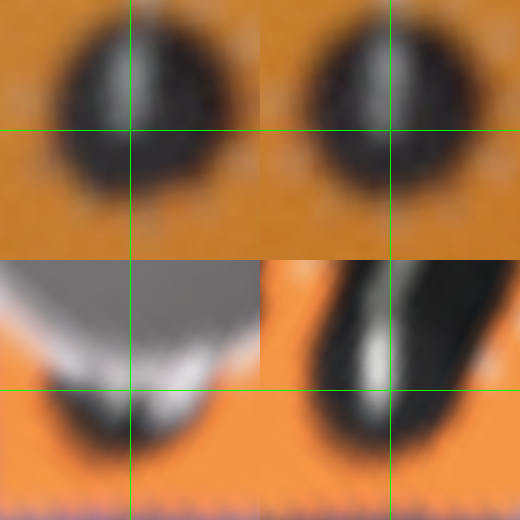

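View pics/k2p.png

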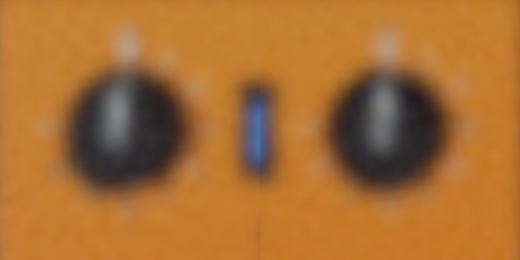

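```bash
python3 - <<'E'
from h import *
st();c=np.array([.4799,.0548,.0743]);
Rt=rotpose(-AX,jaw(15)); plan(c+.076*AX,Rt); 
c2=np.array([.4965,.158,.073]); plan(c2+.076*AX,Rt,Rt,c+.076*AX); print((.019*AX).round(4), (5*AX).round(2))
E
```

```text
t 13.775 pos [0.3681 0.1082 0.1964] q [ 0.37 -0.    2.31 -0.25  0.6  -1.24] g 0.0571 F [-0.2 -0.4  0.5]
n 3 d [0.0301, -0.0168, -0.0164] w [0.58, -0.1, -1.93] tot [0.0903, -0.0503, -0.0492] [1.7, -0.3, -5.8]
n 2 d [0.0083, 0.0516, -0.0006] w [0.0, 0.0, 0.0] tot [0.0166, 0.1032, -0.0013] [0.0, 0.0, 0.0]
[-0.0054  0.0008  0.0182] [-1.42  0.2   4.79]
```

Call:
{"op": "apply_moves", "data": {
  "steps": [
    [0.0301,-0.0168,-0.0164,0.58,-0.1,-1.93,0.65],
    [0.0301,-0.0168,-0.0164,0.58,-0.1,-1.93,0.65],
    [0.0301,-0.0168,-0.0164,0.58,-0.1,-1.93,0.65],
    [0,0,0,0,0,0,0.65],
    [0.0108,-0.0016,-0.0364,0,0,0,0.65],
    [0.0108,-0.0016,-0.0364,0,0,0,0.65],
    [0,0,0,0,0,0,0.45],
    [0,0,0,0,0,0,0.3],
    [0,0,0,0,0,0,0.3],
    [0,0,0,0,0,0,0.3]
  ]
}}

```text
time: 15.02
position: [0.4798, 0.0547, 0.0758]
eef_rot: [-0.521, 0.609, -0.407, -0.438]
ft_force: [-2.3, 1.8, 6.1]
grip_width: 0.0311
```

Call:
{"op": "apply_moves", "data": {
  "steps": [
    [0,0,0,-1.42,0.2,4.79,0.3],
    [0,0,0,0,0,0,0.3],
    [0,0,0,0,0,0,0.3],
    [0,0,0,0,0,0,0.6],
    [0,0,0,0,0,0,0.65],
    [-0.0108,0.0016,0.0364,0,0,0,0.65],
    [-0.0108,0.0016,0.0364,0,0,0,0.65],
    [0.0083,0.0516,-0.0006,0,0,0,0.65],
    [0.0083,0.0516,-0.0006,1.42,-0.2,-4.79,0.65],
    [0,0,0,0,0,0,0.65]
  ]
}}

```text
time: 16.27
position: [0.4756, 0.1641, 0.1467]
eef_rot: [-0.52, 0.61, -0.406, -0.439]
ft_force: [-0.5, 0.2, -0.8]
grip_width: 0.0575
```

```bash
python3 - <<'E'
from h import *
st();
Rt=rotpose(-AX,jaw(15)); 
c2=np.array([.4965,.158,.073]); plan(c2,Rt)
E
```

```text
t 16.275 pos [0.4756 0.1641 0.1467] q [ 0.4   0.28  2.12 -0.31  0.51 -1.05] g 0.0575 F [-0.5  0.2 -0.8]
n 2 d [0.0105, -0.0031, -0.0369] w [-0.03, 0.06, -0.1] tot [0.0209, -0.0061, -0.0737] [-0.1, 0.1, -0.2]
```

Call:
{"op": "apply_moves", "data": {
  "steps": [
    [0.0105,-0.0031,-0.0366,0,0,0,0.65],
    [0.0105,-0.003,-0.0366,0,0,0,0.65],
    [0,0,0,0,0,0,0.45],
    [0,0,0,0,0,0,0.3],
    [0,0,0,0,0,0,0.3],
    [0,0,0,0,0,0,0.3],
    [0,0,0,-1.42,0.2,4.79,0.3],
    [0,0,0,0,0,0,0.3],
    [0,0,0,0,0,0,0.3]
  ]
}}

```text
time: 17.4
position: [0.4965, 0.1575, 0.0743]
eef_rot: [-0.495, 0.631, -0.386, -0.456]
ft_force: [0.2, 16.1, -12.4]
grip_width: 0.0315
```

Call:
{"op": "apply_moves", "data": {
  "steps": [
    [0,0,0,0,0,0,0.6],
    [0,0,0,0,0,0,0.65],
    [-0.0108,0.0016,0.0364,0,0,0,0.65],
    [-0.0108,0.0016,0.0364,0,0,0,0.65],
    [-0.05,0.0,0.03,0,0,0,0.65],
    [-0.05,0.0,0.03,0,0,0,0.65],
    [0,0,0,0,0,0,0.65]
  ]
}}

```text
time: 18.27
position: [0.3722, 0.1579, 0.2081]
eef_rot: [-0.494, 0.632, -0.386, -0.455]
ft_force: [1.1, -0.2, 0.7]
grip_width: 0.0573
```

```bash
python3 - <<'E'
from h import *
st(); knobs('k3'); p,d=save('top','t5.png'); kang(p)
D=d; P=cloud('top',d); np.savez('t5.npz',p=p,P=P)
e=save('scene','s5.png'); Q=cloud('scene',e[1]); np.savez('s5.npz',p=e[0],P=Q)
for nm,A in(('top',P),('sc',Q)):
  m=(A[...,2]>.196)&(A[...,2]<.22)&(np.hypot(A[...,0]-.609,A[...,1]-.085)<.056); a=A[m]; print(nm,len(a),cv2.minEnclosingCircle(a[:,:2].astype(np.float32)), np.median(a[:,2]))
  m=(A[...,2]>.17)&(A[...,2]<.22)&(np.hypot(A[...,0]-.609,A[...,1]-.085)>.055)&(np.hypot(A[...,0]-.609,A[...,1]-.085)<.11); a=A[m]; print('handle',len(a),a[:,:3].min(0),a.max(0),a.mean(0))
for c in('top','scene'):
  for n in ['jug_handle','jug','mat']:
    print(c,n,[(np.round(c2w(c,r['at']),3).tolist(),round(r['confidence'],2)) for r in viewer.landmark_of(c,n)[:2]])
E
```

```text
t 18.275 pos [0.3722 0.1579 0.2081] q [ 0.5   0.01  2.25 -0.29  0.65 -1.07] g 0.0573 F [ 1.1 -0.2  0.7]
heat angle cw deg 4.3 c 129.0 82.0 5.0
stir angle cw deg -0.3 c 123.0 86.0 7.3
top 245 ((0.607576310634613, 0.08752939105033875), 0.05231326445937157) 0.20586265201637588
handle 70 [0.6011606  0.14129759 0.1750729 ] [0.61470823 0.16930464 0.2026073 ] [0.60750057 0.15499783 0.19664142]
sc 384 ((0.6078514456748962, 0.08903484046459198), 0.0518004409968853) 0.20561167743718967
handle 95 [0.60136558 0.1403197  0.17032919] [0.6174656  0.17013415 0.2035198 ] [0.61074118 0.15725568 0.19481226]
top jug_handle [([0.61, 0.167, 0.187], 0.87)]
top jug [([0.609, 0.085, 0.095], 0.57)]
top mat [([0.519, 0.339, 0.001], 0.61)]
scene jug_handle [([0.61, 0.172, 0.187], 0.75)]
scene jug [([0.611, 0.085, 0.091], 0.85), ([0.478, 0.052, 0.086], 0.72)]
scene mat [([0.518, 0.337, -0.005], 0.85)]
```

View pics/k3.png

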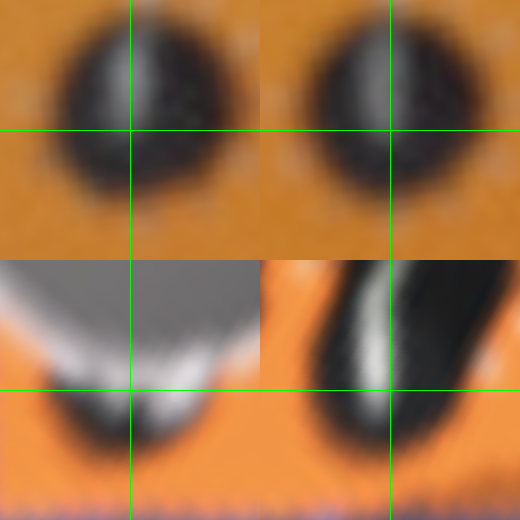

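View pics/s5.png

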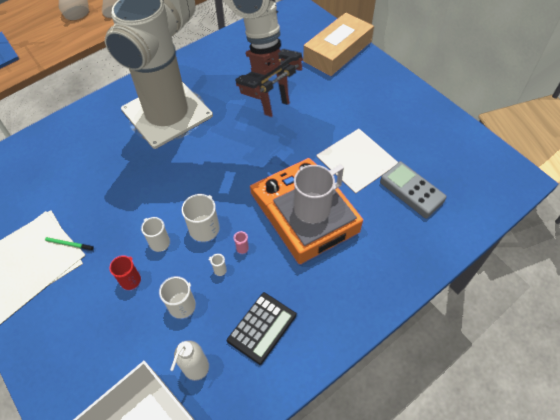

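View bigger.

```bash
python3 - <<'E'
from h import *
ims=[]
acc=0
for i in range(4):
    p,d=viewer.capture('top'); acc=acc+p.astype(float)
p=(acc/4).astype(np.uint8)
o=np.hstack([ortho('top',p,KT[k],h=.022,n=400) for k in('heat','stir')])
o=np.clip(o.astype(float)*1.6,0,255).astype(np.uint8)
cv2.imwrite('pics/k4.png',o[:,:,::-1]); 
for k in ('heat','stir'):
    o=cv2.cvtColor(ortho('top',p,KT[k],h=.022,n=220),cv2.COLOR_RGB2GRAY).astype(float)
    o=cv2.GaussianBlur(o,(0,0),2)
    # per row ridge
    r=[]
    for y in range(35,110,5):
        w=np.clip(o[y,70:150]-o[y,70:150].max()*.7,0,None); r.append((w*np.arange(70,150)).sum()/w.sum())
    print(k,np.round(r).tolist(), np.degrees(np.arctan(-np.polyfit(range(35,110,5),r,1)[0])).round(1))
E
```

```text
heat [110.0, 110.0, 110.0, 110.0, 110.0, 110.0, 109.0, 109.0, 109.0, 108.0, 108.0, 107.0, 106.0, 106.0, 106.0] 3.9
stir [103.0, 104.0, 103.0, 103.0, 102.0, 102.0, 102.0, 102.0, 102.0, 103.0, 103.0, 103.0, 103.0, 104.0, 105.0] -0.4
```

View pics/k4.png

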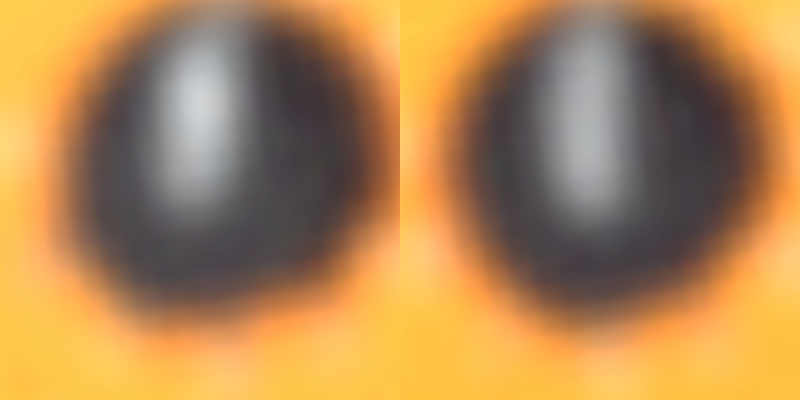

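```bash
python3 - <<'E'
from h import *
st();
Rt=rotpose(-AX,jaw(12)); 
c2=np.array([.4970,.1585,.0735]); plan(c2+.06*AX,Rt)
E
```

```text
t 18.975 pos [0.3739 0.158  0.2055] q [ 0.5   0.02  2.25 -0.29  0.65 -1.07] g 0.0568 F [-0.2 -0.1 -0.6]
n 3 d [0.0354, 0.001, -0.0248] w [0.77, -0.12, -2.55] tot [0.1061, 0.0029, -0.0745] [2.3, -0.4, -7.7]
```

Call:
{"op": "apply_moves", "data": {
  "steps": [
    [0.0354,0.001,-0.0248,0.77,-0.12,-2.55,0.65],
    [0.0354,0.001,-0.0248,0.77,-0.12,-2.55,0.65],
    [0.0354,0.001,-0.0248,0.77,-0.12,-2.55,0.65],
    [0,0,0,0,0,0,0.65],
    [0,0,0,0,0,0,0.65]
  ]
}}

```text
time: 19.6
position: [0.4794, 0.1608, 0.1311]
eef_rot: [-0.536, 0.595, -0.419, -0.428]
ft_force: [-0.6, 0.1, 0.7]
grip_width: 0.0572
```

```bash
python3 - <<'E'
from h import *
st();
Rt=rotpose(-AX,jaw(12)); 
c2=np.array([.4970,.1585,.0735]); plan(c2,Rt,step=.02)
E
```

```text
t 19.6 pos [0.4794 0.1608 0.1311] q [ 0.39  0.31  2.12 -0.32  0.47 -0.98] g 0.0572 F [-0.6  0.1  0.7]
n 4 d [0.0044, -0.0006, -0.0144] w [0.0, -0.01, -0.0] tot [0.0176, -0.0023, -0.0576] [0.0, -0.0, -0.0]
```

Call:
{"op": "apply_moves", "data": {
  "steps": [
    [0.0044,-0.0006,-0.0144,0,0,0,0.65],
    [0.0044,-0.0006,-0.0144,0,0,0,0.65],
    [0.0044,-0.0006,-0.0144,0,0,0,0.65],
    [0.0044,-0.0006,-0.0144,0,0,0,0.65],
    [0,0,0,0,0,0,0.4],
    [0,0,0,0,0,0,0.3],
    [0,0,0,0,0,0,0.3],
    [0,0,0,0,0,0,0.3]
  ]
}}

```text
time: 20.6
position: [0.4977, 0.158, 0.0741]
eef_rot: [-0.536, 0.595, -0.419, -0.427]
ft_force: [1.7, -5.4, -2.3]
grip_width: 0.0316
```

Call:
{"op": "apply_moves", "data": {
  "steps": [
    [0,0,0,-0.8,0.1,2.7,0.3],
    [0,0,0,-0.8,0.1,2.7,0.3],
    [0,0,0,0,0,0,0.3],
    [0,0,0,0,0,0,0.3],
    [0,0,0,0,0,0,0.6],
    [0,0,0,0,0,0,0.65],
    [-0.0108,0.0016,0.0364,0,0,0,0.65],
    [-0.0108,0.0016,0.0364,0,0,0,0.65],
    [-0.05,0.0,0.03,0,0,0,0.65],
    [-0.05,0.0,0.03,0,0,0,0.65]
  ]
}}

```text
time: 21.85
position: [0.375, 0.1619, 0.2074]
eef_rot: [-0.507, 0.621, -0.397, -0.447]
ft_force: [0.7, 0.6, 1.2]
grip_width: 0.0569
```

```bash
cat >> h.py <<'E'
def kfine():
    p=(sum(viewer.capture('top')[0].astype(float) for i in range(3))/3).astype(np.uint8)
    for k in ('heat','stir'):
        o=cv2.cvtColor(ortho('top',p,KT[k],h=.022,n=220),cv2.COLOR_RGB2GRAY).astype(float)
        o=cv2.GaussianBlur(o,(0,0),2); r=[]
        for y in range(35,110,5):
            w=np.clip(o[y,70:150]-o[y,70:150].max()*.7,0,None); r.append((w*np.arange(70,150)).sum()/w.sum())
        print(k,np.degrees(np.arctan(-np.polyfit(range(35,110,5),r,1)[0])).round(1))
E
python3 - <<'E'
from h import *
st();kfine()
E
```

```text
t 21.85 pos [0.375  0.1619 0.2074] q [ 0.51  0.03  2.24 -0.29  0.66 -1.02] g 0.0569 F [0.7 0.6 1.2]
heat 3.3
stir -1.4
```

```bash
python3 - <<'E'
from h import *
p,d=save('top','t6.png')
o=[]
for f in ('t3','t5','t6'):
    q=cv2.imread(f'pics/{f}.png')[:,:,::-1].copy(); o.append(np.clip(1.6*np.hstack([ortho('top',q,KT[k],h=.022,n=260) for k in('heat','stir')]).astype(float),0,255).astype(np.uint8))
cv2.imwrite('pics/k5.png',np.vstack([x[:200] for x in o])[:,:,::-1])
E
```

```text
(no output)
```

View pics/k5.png

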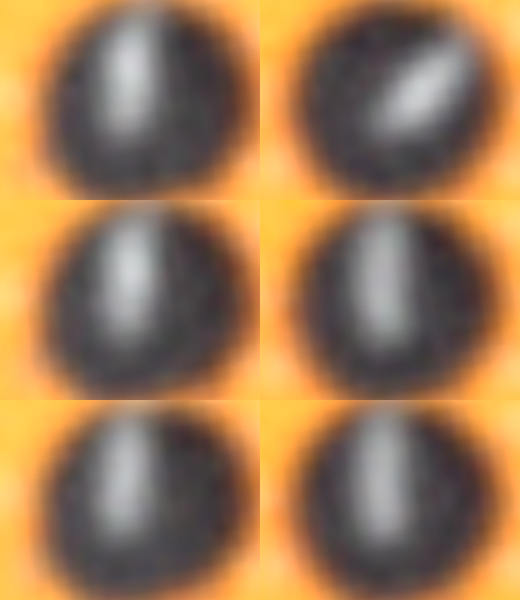

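```bash
python3 - <<'E'
from h import *
st();Rt=rotpose(DOWN,np.array([1.,0,0])); 
h=np.array([.5635,.087,.255]);plan([.45,.12,.27],Rt);plan(h,Rt,Rt,np.array([.45,.12,.27]))
E
```

```text
t 22.05 pos [0.3763 0.1626 0.2075] q [ 0.51  0.03  2.24 -0.29  0.65 -1.02] g 0.057 F [-0.5 -0.7 -0.1]
n 10 d [0.0074, -0.0043, 0.0062] w [1.61, 1.03, -9.88] tot [0.0737, -0.0426, 0.0625] [16.1, 10.3, -98.8]
n 3 d [0.0378, -0.011, -0.005] w [0.0, 0.0, 0.0] tot [0.1135, -0.033, -0.015] [0.0, 0.0, 0.0]
```

Call:
{"op": "apply_moves", "data": {
  "steps": [
    [0.0074,-0.0043,0.0062,1.61,1.03,-9.88,0.4],
    [0.0074,-0.0043,0.0062,1.61,1.03,-9.88,0.4],
    [0.0074,-0.0043,0.0062,1.61,1.03,-9.88,0.4],
    [0.0074,-0.0043,0.0062,1.61,1.03,-9.88,0.4],
    [0.0074,-0.0043,0.0062,1.61,1.03,-9.88,0.4],
    [0.0074,-0.0043,0.0062,1.61,1.03,-9.88,0.4],
    [0.0074,-0.0043,0.0062,1.61,1.03,-9.88,0.4],
    [0.0074,-0.0043,0.0062,1.61,1.03,-9.88,0.4],
    [0.0074,-0.0043,0.0062,1.61,1.03,-9.88,0.4],
    [0.0074,-0.0043,0.0062,1.61,1.03,-9.88,0.4]
  ]
}}

```text
time: 23.3
position: [0.4516, 0.1185, 0.2674]
eef_rot: [0.706, 0.004, 0.708, -0.001]
ft_force: [1.0, 0.3, -0.5]
grip_width: 0.0352
```

Call:
{"op": "apply_moves", "data": {
  "steps": [
    [0.0378,-0.011,-0.003,0,0,0,0.4],
    [0.0378,-0.011,-0.003,0,0,0,0.4],
    [0.0378,-0.011,-0.003,0,0,0,0.4],
    [0,0,0,0,0,0,0.4],
    [0,0,0,0,0,0,0.4]
  ]
}}

```text
time: 23.92
position: [0.5632, 0.0855, 0.2579]
eef_rot: [0.706, 0.001, 0.708, 0.001]
ft_force: [-0.7, 0.1, -0.7]
grip_width: 0.0348
```

```bash
python3 - <<'E'
from h import *
st();Rt=rotpose(DOWN,np.array([1.,0,0])); plan([.5635,.087,.174],Rt)
p,d=save('scene','s7.png'); A=cloud('scene',d); m=(A[...,2]>.196)&(A[...,2]<.22)&(np.hypot(A[...,0]-.609,A[...,1]-.085)<.056); a=A[m]; print(len(a),cv2.minEnclosingCircle(a[:,:2].astype(np.float32)))
cv2.imwrite('pics/s7c.png',cv2.resize(p[80:240,210:380],None,fx=3.5,fy=3.5)[:,:,::-1])
E
```

```text
t 23.925 pos [0.5632 0.0855 0.2579] q [0.13 0.3  1.72 0.   1.12 0.13] g 0.0348 F [-0.7  0.1 -0.7]
n 2 d [0.0001, 0.0007, -0.042] w [-0.08, -0.1, 0.03] tot [0.0003, 0.0015, -0.0839] [-0.2, -0.2, 0.1]
390 ((0.6087422966957092, 0.08848720043897629), 0.05175768584012985)
```

View pics/s7c.png

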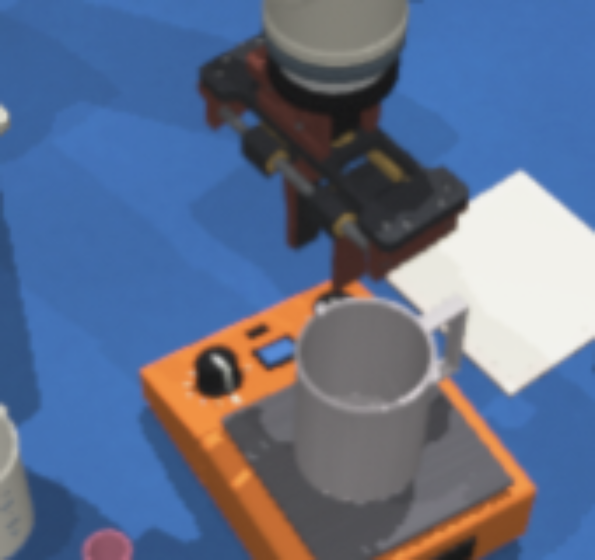

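Call:
{"op": "apply_moves", "data": {
  "steps": [
    [0,0.001,-0.02,0,0,0,0.4],
    [0,0,-0.02,0,0,0,0.4],
    [0,0,-0.015,0,0,0,0.4],
    [0,0,-0.01,0,0,0,0.4]
  ]
}}

```text
time: 24.48
position: [0.563, 0.087, 0.1938]
eef_rot: [0.707, 0.001, 0.708, 0.001]
ft_force: [-0.2, -0.1, -0.3]
grip_width: 0.0353
```

Call:
{"op": "apply_moves", "data": {
  "steps": [
    [0,0,-0.01,0,0,0,0.4],
    [0,0,-0.01,0,0,0,0.4],
    [0,0,0,0,0,0,0.25],
    [0,0,0,0,0,0,0.15],
    [0,0,0,0,0,0,0.1],
    [0,0,0,0,0,0,0.0],
    [0,0,0,0,0,0,0.0]
  ]
}}

```text
time: 25.35
position: [0.564, 0.0869, 0.1749]
eef_rot: [0.707, 0.001, 0.707, 0.001]
ft_force: [1.2, -0.2, 0.8]
grip_width: 0.0024
```

Gripped the rim (2.4 mm wall). Small test lift.

Call:
{"op": "apply_moves", "data": {
  "steps": [
    [0,0,0,0,0,0,0],
    [0,0,0.004,0,0,0,0],
    [0,0,0.004,0,0,0,0],
    [0,0,0.004,0,0,0,0],
    [0,0,0,0,0,0,0]
  ]
}}

```text
time: 25.98
position: [0.5636, 0.0868, 0.1868]
eef_rot: [0.707, 0.001, 0.707, 0.001]
ft_force: [-0.1, 0.2, -3.4]
grip_width: 0.0026
```

```bash
cat >> h.py <<'E'
def jugtilt():
    p,d=viewer.capture('scene'); reg=viewer.regions_of('scene','jug'); A=cloud('scene',d)
    m=reg[0]['region']; a=A[m]; a=a[a[:,2]>.0]; 
    zt=np.percentile(a[:,2],98); r=a[a[:,2]>zt-.03]
    print('jug n',len(a),'zmax',zt.round(4)); return p,A,m
E
python3 - <<'E'
from h import *
st(); p,A,m=jugtilt()
cv2.imwrite('pics/s8.png',cv2.resize(p[80:240,210:380],None,fx=3.5,fy=3.5)[:,:,::-1])
E
```

```text
t 25.975 pos [0.5636 0.0868 0.1868] q [0.13 0.39 1.78 0.   0.97 0.13] g 0.0026 F [-0.1  0.2 -3.4]
jug n 1720 zmax 0.2211
```

View pics/s8.png

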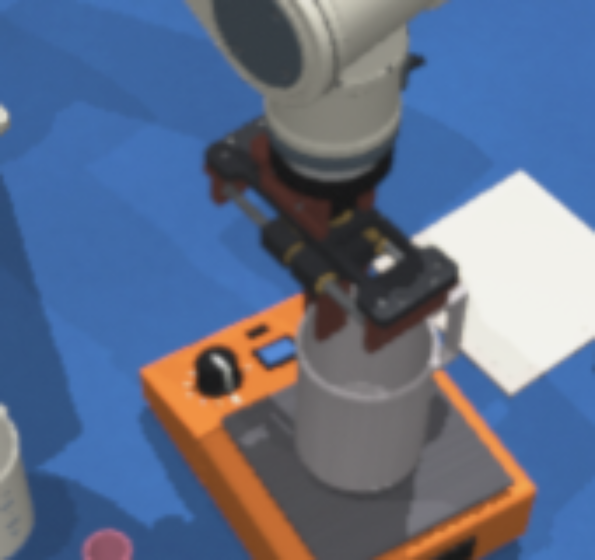

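Call:
{"op": "apply_moves", "data": {
  "steps": [
    [0,0,0.01,0,0,0,0],
    [0,0,0.015,0,0,0,0],
    [0,0,0.015,0,0,0,0],
    [0,0,0,0,0,0,0],
    [0,0,0,0,0,0,0]
  ]
}}

```text
time: 26.7
position: [0.5634, 0.0868, 0.2266]
eef_rot: [0.707, 0.001, 0.707, 0.001]
ft_force: [0.8, -0.1, -3.1]
grip_width: 0.0025
```

```bash
python3 - <<'E'
from h import *
st(); p,A,m=jugtilt()
cv2.imwrite('pics/s9.png',cv2.resize(p[60:220,210:380],None,fx=3.5,fy=3.5)[:,:,::-1])
E
```

```text
t 26.7 pos [0.5634 0.0868 0.2266] q [0.13 0.34 1.75 0.   1.05 0.13] g 0.0025 F [ 0.8 -0.1 -3.1]
jug n 1929 zmax 0.2629
```

View pics/s9.png

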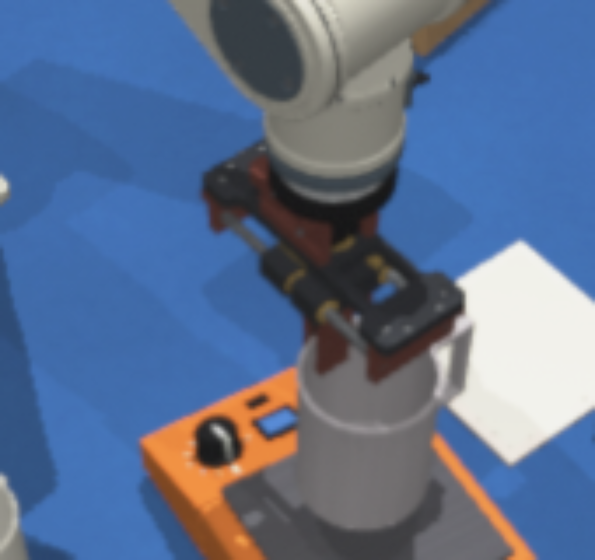

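Call:
{"op": "apply_moves", "data": {
  "steps": [
    [-0.0035,0.01,0,0,0,0,0],
    [-0.006,0.018,0,0,0,0,0],
    [-0.01,0.027,0,0,0,0,0],
    [-0.01,0.027,0,0,0,0,0],
    [-0.01,0.027,0,0,0,0,0],
    [-0.01,0.027,0,0,0,0,0],
    [-0.01,0.027,0,0,0,0,0],
    [-0.01,0.027,0,0,0,0,0],
    [-0.01,0.027,0,0,0,0,0],
    [-0.007,0.02,0,0,0,0,0]
  ]
}}

```text
time: 28.05
position: [0.4757, 0.3258, 0.2264]
eef_rot: [0.707, 0.001, 0.708, 0.002]
ft_force: [0.2, 0.7, -2.9]
grip_width: 0.0024
```

Call:
{"op": "apply_moves", "data": {
  "steps": [
    [-0.003,0.014,0,0,0,0,0],
    [0,0,-0.015,0,0,0,0],
    [0,0,-0.025,0,0,0,0],
    [0,0,-0.025,0,0,0,0],
    [0,0,-0.025,0,0,0,0],
    [0,0,-0.02,0,0,0,0],
    [0,0,-0.01,0,0,0,0],
    [0,0,0,0,0,0,0]
  ]
}}

```text
time: 29.05
position: [0.4737, 0.337, 0.1055]
eef_rot: [0.706, 0.001, 0.708, 0.0]
ft_force: [0.8, -0.3, -3.2]
grip_width: 0.0022
```

```bash
python3 - <<'E'
from h import *
st(); p,A,m=jugtilt()
cv2.imwrite('pics/s10.png',cv2.resize(p[20:230,250:450],None,fx=2.8,fy=2.8)[:,:,::-1])
E
```

```text
t 29.05 pos [0.4737 0.337  0.1055] q [0.6  0.52 1.8  0.   0.82 0.59] g 0.0022 F [ 0.8 -0.3 -3.2]
jug n 1393 zmax 0.1393
```

View pics/s10.png

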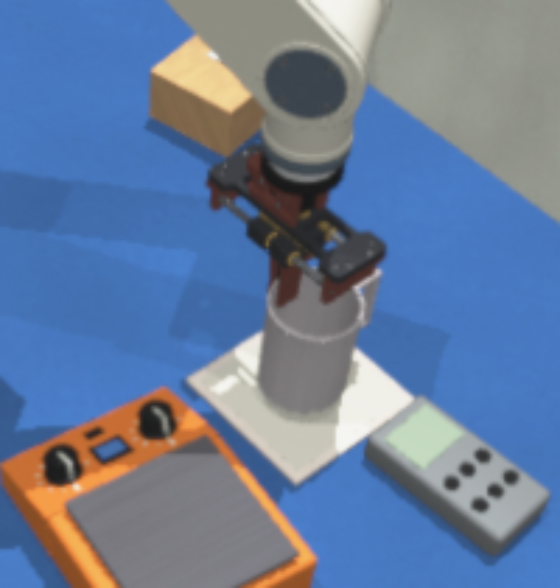

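Call:
{"op": "apply_moves", "data": {
  "steps": [
    [0,0,-0.005,0,0,0,0],
    [0,0,-0.004,0,0,0,0],
    [0,0,-0.003,0,0,0,0],
    [0,0,-0.002,0,0,0,0],
    [0,0,-0.0015,0,0,0,0],
    [0,0,0,0,0,0,0]
  ]
}}

```text
time: 29.9
position: [0.474, 0.3378, 0.0909]
eef_rot: [0.707, 0.001, 0.708, 0.001]
ft_force: [-0.1, -0.3, -3.4]
grip_width: 0.0024
```

Call:
{"op": "apply_moves", "data": {
  "steps": [
    [0,0,-0.001,0,0,0,0],
    [0,0,-0.001,0,0,0,0],
    [0,0,0,0,0,0,0]
  ]
}}

```text
time: 30.28
position: [0.4741, 0.3379, 0.0891]
eef_rot: [0.707, 0.001, 0.707, 0.001]
ft_force: [-1.1, 0.9, -2.6]
grip_width: 0.0024
```

Call:
{"op": "apply_moves", "data": {
  "steps": [
    [0,0,-0.001,0,0,0,0],
    [0,0,-0.001,0,0,0,0],
    [0,0,0,0,0,0,0]
  ]
}}

```text
time: 30.65
position: [0.474, 0.338, 0.0889]
eef_rot: [0.707, 0.001, 0.707, 0.001]
ft_force: [-6.5, -5.0, 15.3]
grip_width: 0.0026
```

Call:
{"op": "apply_moves", "data": {
  "steps": [
    [0,0,0.001,0,0,0,0.1],
    [0,0,0,0,0,0,0.35],
    [0,0,0,0,0,0,0.4],
    [0,0,0.03,0,0,0,0.4],
    [0,0,0.06,0,0,0,0.4],
    [0,0,0.06,0,0,0,0.4],
    [0,-0.05,0.02,0,0,0,0.6],
    [0,-0.06,0,0,0,0,0.8]
  ]
}}

```text
time: 31.65
position: [0.4752, 0.2279, 0.2602]
eef_rot: [0.708, 0.001, 0.706, 0.002]
ft_force: [1.3, -0.8, -1.1]
grip_width: 0.0514
```

Call:
{"op": "apply_moves", "data": {
  "steps": [
    [0,-0.06,0,0,0,0,0.8],
    [0,-0.06,0,0,0,0,0.8],
    [0,-0.06,0,0,0,0,0.8],
    [0,0,0,0,0,0,0.8]
  ]
}}

```text
time: 32.15
position: [0.4738, 0.0445, 0.258]
eef_rot: [0.707, 0.003, 0.707, -0.001]
ft_force: [0.7, 0.8, -0.1]
grip_width: 0.0702
```

```bash
python3 - <<'E'
from h import *
st()
for c in('top','scene'):
  p,d=save(c,c+'11.png'); A=cloud(c,d); 
  m=(A[...,2]>.105)&(A[...,2]<.135)&(np.hypot(A[...,0]-.52,A[...,1]-.338)<.056); a=A[m]; r=a[a[:,2]>.115]
  print(c,cv2.minEnclosingCircle(r[:,:2].astype(np.float32)),np.percentile(r[:,2],[50,99]))
  print(c,'jug/mat',[np.round(c2w(c,viewer.landmark_of(c,n)[0]['at']),3).tolist() for n in('jug','mat')])
  L=viewer.regions_of(c,'beaker3'); h=cv2.cvtColor(p,cv2.COLOR_RGB2HSV)
  for r in L:
    m=r['region']; a=A[m]; zt=np.percentile(a[:,2],95); q=a[a[:,2]>zt-.007]
    (x,y),R_=cv2.minEnclosingCircle(q[:,:2].astype(np.float32)); print(c,'beaker',round(r['confidence'],2),m.sum(),'hsv',np.median(h[m],0),'zt',zt.round(3),'c',round(x,4),round(y,4),'D',round(2*R_,3))
E
```

```text
t 32.15 pos [0.4738 0.0445 0.258 ] q [0.07 0.16 1.92 0.   1.07 0.07] g 0.0702 F [ 0.7  0.8 -0.1]
top ((0.5175431966781616, 0.3403452932834625), 0.05292101204395294) [0.12036189 0.12507032]
top jug/mat [[0.518, 0.338, 0.008], [0.52, 0.337, 0.002]]
top beaker 0.87 675 hsv [ 84.   8. 119.] zt 0.093 c 0.4878 -0.1668 D 0.407
top beaker 0.82 408 hsv [ 75.   8. 137.] zt 0.084 c 0.3858 -0.1426 D 0.284
top beaker 0.78 502 hsv [174. 185.  92.] zt 0.084 c 0.4092 -0.2016 D 0.408
top beaker 0.7 899 hsv [ 39.  12. 136.] zt 0.102 c 0.4084 -0.0929 D 0.199
top beaker 0.67 161 hsv [167. 102. 109.] zt 0.061 c 0.4649 -0.0564 D 0.22
top beaker 0.51 137 hsv [ 72.  10. 118.] zt 0.062 c 0.5609 -0.1791 D 0.032
scene ((0.5195203423500061, 0.34028536081314087), 0.05263780802488327) [0.12039667 0.12674159]
scene jug/mat [[0.519, 0.335, 0.007], [0.519, 0.331, -0.001]]
scene beaker 0.87 707 hsv [  0. 186. 123.] zt 0.084 c 0.7548 -0.375 D 0.672
scene beaker 0.86 1052 hsv [ 25.  17. 158.] zt 0.094 c 0.8204 -0.3389 D 0.547
scene beaker 0.82 636 hsv [ 26.  17. 157.] zt 0.084 c 0.7292 -0.319 D 0.733
scene beaker 0.8 248 hsv [ 26.  16. 159.] zt 0.063 c 0.8203 -0.275 D 0.579
scene beaker 0.61 1333 hsv [ 25.  18. 158.] zt 0.102 c 0.7439 -0.2496 D 0.74
```

View pics/scene11.png

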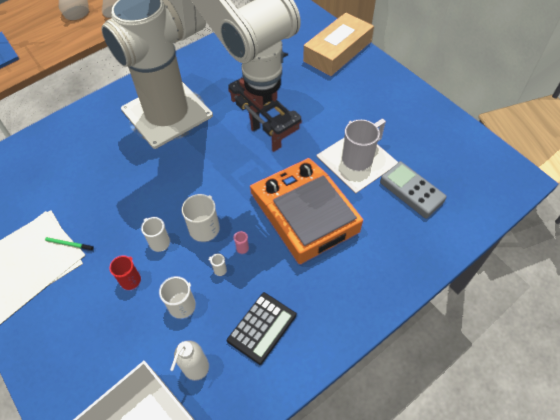

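View pics/top11.png

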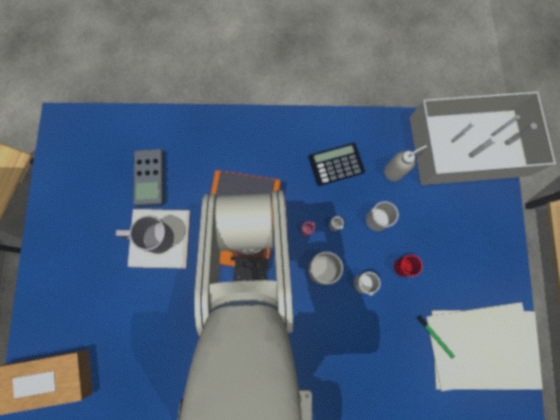

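```bash
cat >> h.py <<'E'
from scipy.optimize import least_squares
SZ={'b1':(.032,.06),'b3':(.055,.082),'b4':(.068,.092),'b5':(.082,.101)}
def beakers(guess,show=None):
    out={}
    for c in('top','scene'):
        p,d=viewer.capture(c); A=cloud(c,d); ok=d>.2
        L=[c2w(c,r['at']) for r in viewer.landmark_of(c,'beaker5')]
        for n,(gx,gy) in guess.items():
            D,H=SZ[n]; m=ok&(A[...,2]>H-.006)&(A[...,2]<H+.006)&(np.hypot(A[...,0]-gx,A[...,1]-gy)<D/2+.012); a=A[m]
            f=None
            if len(a)>8:
                s=least_squares(lambda q:np.hypot(a[:,0]-q[0],a[:,1]-q[1])-(D/2-.001),[gx,gy],loss='soft_l1',f_scale=.002); f=s.x
            l=[x for x in L if np.hypot(x[0]-gx,x[1]-gy)<.03]
            print(c,n,'fit',None if f is None else f.round(4),len(a),'rms',None if f is None else np.sqrt(np.median(s.fun**2)).round(4),'lm',[x.round(3).tolist() for x in l])
            if c=='scene' or n not in out: out[n]=f
            
        if show: cv2.imwrite(f'pics/{show}_{c}.png',p[:,:,::-1])
    return out
E
python3 - <<'E'
from h import *
beakers({'b1':(.562,-.18),'b3':(.404,-.258),'b4':(.585,-.305),'b5':(.436,-.142)},'b0')
p=cv2.imread('pics/b0_scene.png')
cv2.imwrite('pics/b0z.png',cv2.resize(p[180:330,100:270],None,fx=4.5,fy=4.0,interpolation=cv2.INTER_CUBIC))
E
```

```text
top b1 fit [ 0.5625 -0.1801] 47 rms 0.0009 lm [[0.563, -0.177, -0.001]]
top b3 fit [ 0.3984 -0.2575] 97 rms 0.0009 lm [[0.396, -0.262, 0.001]]
top b4 fit [ 0.5829 -0.3058] 115 rms 0.001 lm [[0.587, -0.308, -0.001]]
top b5 fit [ 0.4349 -0.1431] 134 rms 0.001 lm [[0.436, -0.142, 0.002]]
scene b1 fit [ 0.5646 -0.1776] 79 rms 0.0009 lm [[0.563, -0.181, -0.0]]
scene b3 fit [ 0.398  -0.2581] 127 rms 0.0009 lm [[0.398, -0.258, 0.0]]
scene b4 fit [ 0.5847 -0.3053] 181 rms 0.001 lm [[0.587, -0.31, 0.003]]
scene b5 fit [ 0.4352 -0.1411] 198 rms 0.0009 lm [[0.436, -0.142, 0.002]]
```

View pics/b0z.png

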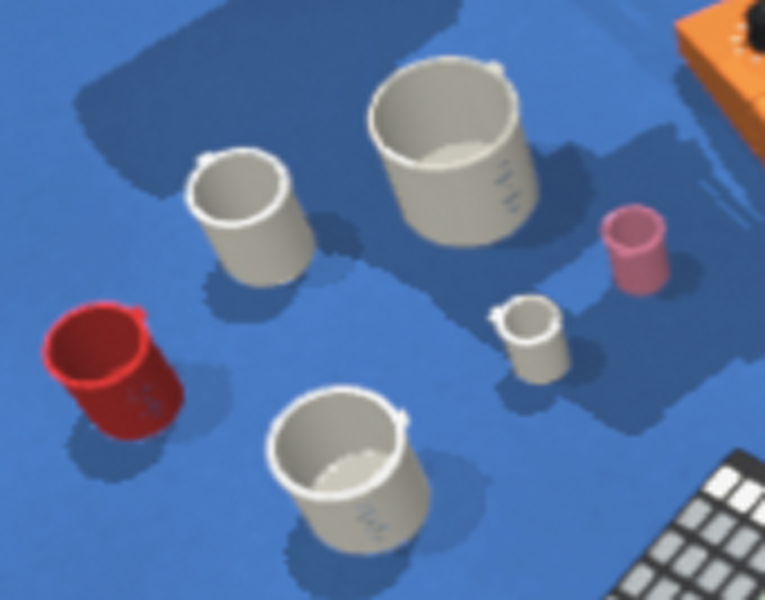

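```bash
cat >> h.py <<'E'
def az(a): a=np.radians(a); return rotpose(DOWN,np.array([np.cos(a),np.sin(a),0]))
E
python3 - <<'E'
from h import *
st();plan([.584,-.3055,.17],az(30))
E
```

```text
t 32.75 pos [0.474  0.0484 0.2579] q [0.07 0.16 1.91 0.   1.07 0.07] g 0.0702 F [-0.2  0.5  0.5]
n 7 d [0.0157, -0.0506, -0.0126] w [-0.02, -0.02, 4.28] tot [0.11, -0.3539, -0.0879] [-0.2, -0.1, 30.0]
```

Call:
{"op": "apply_moves", "data": {
  "steps": [
    [0.0157,-0.0506,0,0,0,4.28,1],
    [0.0157,-0.0506,0,0,0,4.28,1],
    [0.0157,-0.0506,0,0,0,4.28,1],
    [0.0157,-0.0506,0,0,0,4.28,1],
    [0.0157,-0.0506,-0.02,0,0,4.28,1],
    [0.0157,-0.0506,-0.03,0,0,4.28,1],
    [0.0157,-0.0506,-0.0379,0,0,4.28,1],
    [0,0,0,0,0,0,1],
    [0,0,0,0,0,0,1]
  ]
}}

```text
time: 33.88
position: [0.5831, -0.304, 0.1715]
eef_rot: [0.682, -0.181, 0.684, 0.184]
ft_force: [-0.8, 0.8, 0.7]
grip_width: 0.0879
```

```bash
python3 - <<'E'
from h import *
st();plan([.584,-.3055,.078],az(30),step=.03)
beakers({'b4':(.585,-.305),'b5':(.435,-.142)},'b1')
E
```

```text
t 33.875 pos [ 0.5831 -0.304   0.1715] q [-0.5   0.53  1.59  0.    1.03 -1.02] g 0.0879 F [-0.8  0.8  0.7]
n 4 d [0.0002, -0.0004, -0.0234] w [-0.04, -0.04, 0.03] tot [0.0009, -0.0015, -0.0935] [-0.2, -0.2, 0.1]
top b4 fit [ 0.5831 -0.3061] 64 rms 0.0011 lm [[0.583, -0.305, -0.001]]
top b5 fit [ 0.4349 -0.143 ] 133 rms 0.0011 lm [[0.429, -0.142, 0.001]]
scene b4 fit [ 0.5847 -0.3049] 139 rms 0.0009 lm [[0.587, -0.312, 0.004]]
scene b5 fit [ 0.4352 -0.1409] 198 rms 0.0009 lm [[0.436, -0.145, 0.001]]
```

Call:
{"op": "apply_moves", "data": {
  "steps": [
    [0.0003,-0.0005,-0.025,0,0,0,1],
    [0.0003,-0.0005,-0.025,0,0,0,1],
    [0.0003,-0.0005,-0.025,0,0,0,1],
    [0,0,-0.0185,0,0,0,1],
    [0,0,0,0,0,0,0.8],
    [0,0,0,0,0,0,0.7],
    [0,0,0,0,0,0,0.7],
    [0,0,0,0,0,0,0.7]
  ]
}}

```text
time: 35.08
position: [0.5849, -0.3061, 0.0793]
eef_rot: [0.683, -0.182, 0.683, 0.183]
ft_force: [0.1, 1.1, 4.2]
grip_width: 0.0675
```

Call:
{"op": "apply_moves", "data": {
  "steps": [
    [0,0,0.02,0,0,0,0.7],
    [0,0,0.04,0,0,0,0.7],
    [0,0,0.05,0,0,0,0.7],
    [0,0,0,0,0,0,0.7]
  ]
}}

```text
time: 35.58
position: [0.5868, -0.3073, 0.1942]
eef_rot: [0.685, -0.184, 0.681, 0.181]
ft_force: [-0.1, 1.4, -0.5]
grip_width: 0.0671
```

```bash
python3 - <<'E'
from h import *
st();plan([.435,-.142,.2],az(30))
p,d=save('scene','s12.png')
cv2.imwrite('pics/s12z.png',cv2.resize(p[150:360,80:300],None,fx=3,fy=2.8,interpolation=cv2.INTER_CUBIC)[:,:,::-1])
E
```

```text
t 35.575 pos [ 0.5868 -0.3073  0.1942] q [-0.5   0.51  1.57  0.    1.06 -1.02] g 0.0671 F [-0.1  1.4 -0.5]
n 5 d [-0.0304, 0.0331, 0.0012] w [0.03, 0.07, 0.01] tot [-0.1518, 0.1653, 0.0058] [0.1, 0.3, 0.1]
```

View pics/s12z.png

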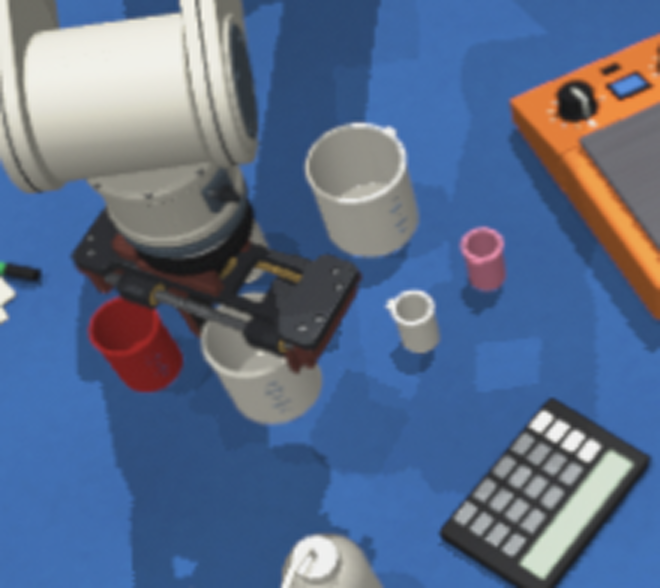

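Call:
{"op": "apply_moves", "data": {
  "steps": [
    [-0.0152,0.0165,0.008,0,0,0,0.7],
    [-0.0304,0.0331,0,0,0,0,0.7],
    [-0.0304,0.0331,0,0,0,0,0.7],
    [-0.0304,0.0331,0,0,0,0,0.7],
    [-0.0304,0.0331,0,0,0,0,0.7],
    [-0.0152,0.0165,0,0,0,0,0.7],
    [0,0,0,0,0,0,0.7],
    [0,0,0,0,0,0,0.7]
  ]
}}

```text
time: 36.62
position: [0.4328, -0.1409, 0.1961]
eef_rot: [0.683, -0.182, 0.684, 0.184]
ft_force: [-0.2, -0.2, 0.1]
grip_width: 0.0671
```

```bash
python3 - <<'E'
from h import *
st();plan([.435,-.142,.15],az(30))
for c in('scene','top'):
  p,d=viewer.capture(c);A=cloud(c,d)
  for zc,D,n in((.101,.082,'b5'),(.2075,.068,'b4')):
    m=(d>.2)&(abs(A[...,2]-zc)<.007)&(np.hypot(A[...,0]-.435,A[...,1]+.142)<.055);a=A[m]
    h=cv2.cvtColor(p,cv2.COLOR_RGB2HSV)[m]; a=a[(h[:,1]<50)&(h[:,2]>80)]
    if len(a)>8:
      s=least_squares(lambda q:np.hypot(a[:,0]-q[0],a[:,1]-q[1])-(D/2-.001),[.435,-.142],loss='soft_l1',f_scale=.002);print(c,n,s.x.round(4),len(a),np.median(abs(s.fun)).round(4))
  r=(slice(100,270),slice(110,290)) if c=='scene' else (slice(190,360),slice(240,420))
  cv2.imwrite(f'pics/13{c}.png',cv2.resize(p[r],None,fx=3,fy=3,interpolation=cv2.INTER_CUBIC)[:,:,::-1])
E
```

```text
t 36.625 pos [ 0.4328 -0.1409  0.1961] q [-0.34  0.21  2.01  0.    0.92 -0.87] g 0.0671 F [-0.2 -0.2  0.1]
n 1 d [0.0022, -0.0011, -0.0461] w [-0.11, -0.12, 0.05] tot [0.0022, -0.0011, -0.0461] [-0.1, -0.1, 0.1]
scene b5 [ 0.4356 -0.1412] 121 0.0007
scene b4 [ 0.4324 -0.1405] 144 0.0008
top b5 [ 0.4344 -0.1423] 36 0.0012
```

View pics/13scene.png

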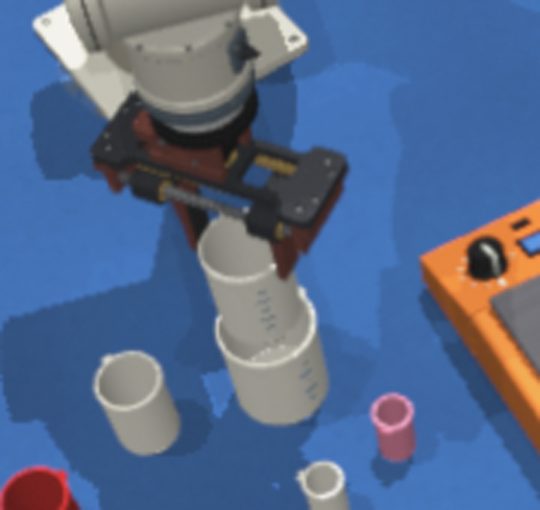

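Call:
{"op": "apply_moves", "data": {
  "steps": [
    [0.003,-0.001,0,0,0,0,0.7],
    [0,0,-0.015,0,0,0,0.7],
    [0,0,-0.015,0,0,0,0.7],
    [0,0,-0.015,0,0,0,0.7],
    [0,0,-0.015,0,0,0,0.7],
    [0,0,-0.015,0,0,0,0.7],
    [0,0,-0.012,0,0,0,0.7],
    [0,0,0,0,0,0,0.7]
  ]
}}

```text
time: 37.72
position: [0.4346, -0.1412, 0.1082]
eef_rot: [0.682, -0.181, 0.684, 0.184]
ft_force: [0.2, -0.4, -0.3]
grip_width: 0.0674
```

Call:
{"op": "apply_moves", "data": {
  "steps": [
    [0,0,0,0,0,0,0.9],
    [0,0,0,0,0,0,1],
    [0,0,0.02,0,0,0,1],
    [0,0,0.06,0,0,0,1],
    [-0.02,-0.05,0.03,0,0,-8,1],
    [-0.02,-0.05,0,0,0,-10,1],
    [0,-0.02,0,0,0,-10,1],
    [0,0,0,0,0,-10,1]
  ]
}}

```text
time: 38.72
position: [0.3951, -0.2631, 0.2199]
eef_rot: [0.705, 0.053, 0.705, -0.052]
ft_force: [-0.9, -0.3, 0.4]
grip_width: 0.0871
```

```bash
python3 - <<'E'
from h import *
st();SZ['b4']=(.068,.095)
beakers({'b4':(.435,-.142),'b5':(.435,-.142),'b3':(.398,-.258)},'14')
p=cv2.imread('pics/14_scene.png'); cv2.imwrite('pics/14z.png',cv2.resize(p[150:320,110:290],None,fx=3,fy=3,interpolation=cv2.INTER_CUBIC))
plan([.398,-.258,.15],az(-90))
E
```

```text
t 38.725 pos [ 0.3951 -0.2631  0.2199] q [-0.61  0.21  1.96  0.    0.98 -0.47] g 0.0871 F [-0.9 -0.3  0.4]
top b4 fit [ 0.4353 -0.1432] 190 rms 0.0021 lm [[0.437, -0.142, -0.0], [0.432, -0.144, 0.0]]
top b5 fit [ 0.4352 -0.1429] 190 rms 0.0015 lm [[0.437, -0.142, -0.0], [0.432, -0.144, 0.0]]
top b3 fit [ 0.3984 -0.2575] 98 rms 0.0009 lm [[0.395, -0.258, -0.001]]
scene b4 fit [ 0.4351 -0.1402] 301 rms 0.0056 lm [[0.439, -0.146, 0.007], [0.434, -0.141, 0.002]]
scene b5 fit [ 0.4352 -0.1412] 281 rms 0.0014 lm [[0.439, -0.146, 0.007], [0.434, -0.141, 0.002]]
scene b3 fit [ 0.3979 -0.2581] 134 rms 0.0009 lm []
n 8 d [0.0004, 0.0004, -0.0087] w [-0.02, 0.01, -10.27] tot [0.0028, 0.0033, -0.0694] [-0.1, 0.1, -82.2]
```

View pics/14z.png

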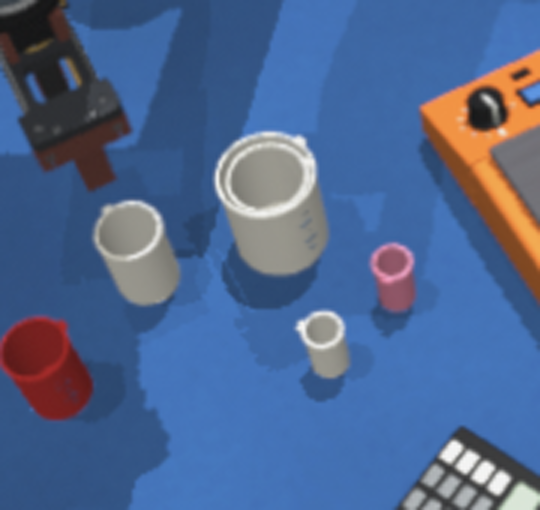

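Call:
{"op": "apply_moves", "data": {
  "steps": [
    [0.0004,0.0004,-0.0087,0,0,-10.27,0.85],
    [0.0004,0.0004,-0.0087,0,0,-10.27,0.85],
    [0.0004,0.0004,-0.0087,0,0,-10.27,0.85],
    [0.0004,0.0004,-0.0087,0,0,-10.27,0.85],
    [0.0004,0.0004,-0.0087,0,0,-10.27,0.85],
    [0.0004,0.0004,-0.0087,0,0,-10.27,0.85],
    [0.0004,0.0004,-0.0087,0,0,-10.27,0.85],
    [0,0,-0.0087,0,0,-10.27,0.85],
    [0,0,0,0,0,0,0.85]
  ]
}}

```text
time: 40.05
position: [0.3978, -0.258, 0.1492]
eef_rot: [0.5, 0.501, 0.5, -0.499]
ft_force: [-0.1, 0.2, -0.0]
grip_width: 0.0744
```

```bash
python3 - <<'E'
from h import *
st();plan([.398,-.258,.068],az(-90))
E
```

```text
t 40.05 pos [ 0.3978 -0.258   0.1492] q [-0.6   0.31  2.01  0.    0.81  0.97] g 0.0744 F [-0.1  0.2 -0. ]
n 2 d [0.0001, 0.0, -0.0406] w [-0.05, 0.06, -0.03] tot [0.0002, 0.0, -0.0812] [-0.1, 0.1, -0.1]
```

Call:
{"op": "apply_moves", "data": {
  "steps": [
    [0,0,-0.025,0,0,0,0.85],
    [0,0,-0.025,0,0,0,0.85],
    [0,0,-0.02,0,0,0,0.85],
    [0,0,-0.011,0,0,0,0.85],
    [0,0,0,0,0,0,0.65],
    [0,0,0,0,0,0,0.55],
    [0,0,0,0,0,0,0.55],
    [0,0,0,0,0,0,0.55]
  ]
}}

```text
time: 41.05
position: [0.3985, -0.2589, 0.0692]
eef_rot: [0.5, 0.502, 0.498, -0.5]
ft_force: [0.2, -0.2, 3.5]
grip_width: 0.0544
```

Call:
{"op": "apply_moves", "data": {
  "steps": [
    [0,0,0.02,0,0,0,0.55],
    [0,0,0.05,0,0,0,0.55],
    [0,0,0.05,0,0,0,0.55],
    [0.01,0.03,0,0,0,0,0.55],
    [0.015,0.045,0,0,0,0,0.55],
    [0.012,0.041,0,0,0,0,0.55],
    [0,0,0,0,0,0,0.55],
    [0,0,0,0,0,0,0.55]
  ]
}}

```text
time: 42.05
position: [0.435, -0.1428, 0.1887]
eef_rot: [0.5, 0.502, 0.499, -0.5]
ft_force: [0.1, -0.0, -0.5]
grip_width: 0.0542
```

```bash
cat >> h.py <<'E'
def over(items,tag,xy=(.435,-.142)):
  for c in('scene','top'):
    p,d=viewer.capture(c);A=cloud(c,d)
    for n,zc,D in items:
      m=(d>.2)&(abs(A[...,2]-zc)<.006)&(np.hypot(A[...,0]-xy[0],A[...,1]-xy[1])<D/2+.009);a=A[m]
      h=cv2.cvtColor(p,cv2.COLOR_RGB2HSV)[m]; a=a[(h[:,1]<50)&(h[:,2]>80)]
      if len(a)>8:
        s=least_squares(lambda q:np.hypot(a[:,0]-q[0],a[:,1]-q[1])-(D/2-.001),xy,loss='soft_l1',f_scale=.0015);print(c,n,s.x.round(4),len(a),np.median(abs(s.fun)).round(4))
    r=(slice(100,270),slice(110,290)) if c=='scene' else (slice(190,360),slice(240,420))
    cv2.imwrite(f'pics/{tag}{c}.png',cv2.resize(p[r],None,fx=3,fy=3,interpolation=cv2.INTER_CUBIC)[:,:,::-1])
E
python3 - <<'E'
from h import *
st();z=bot.sense()['position'][2]; over([('b5',.101,.082),('b3',z+.014,.055)],'15')
E
```

```text
t 42.05 pos [ 0.435  -0.1428  0.1887] q [-0.34  0.23  2.02  0.    0.89  1.23] g 0.0542 F [ 0.1 -0.  -0.5]
scene b5 [ 0.4342 -0.1407] 183 0.0017
scene b3 [ 0.4345 -0.1426] 123 0.0009
top b5 [ 0.4372 -0.1449] 13 0.0011
top b3 [ 0.4322 -0.1475] 10 0.0018
```

View pics/15scene.png

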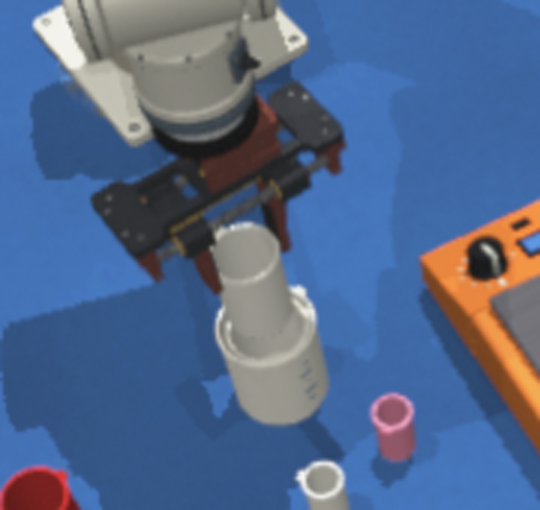

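Call:
{"op": "apply_moves", "data": {
  "steps": [
    [0.0005,0.001,-0.01,0,0,0,0.55],
    [0,0,-0.01,0,0,0,0.55],
    [0,0,-0.008,0,0,0,0.55],
    [0,0,-0.008,0,0,0,0.55],
    [0,0,0,0,0,0,0.55]
  ]
}}

```text
time: 42.78
position: [0.435, -0.1415, 0.1517]
eef_rot: [0.499, 0.502, 0.499, -0.5]
ft_force: [0.2, 0.5, -1.1]
grip_width: 0.0544
```

Call:
{"op": "apply_moves", "data": {
  "steps": [
    [0,0,-0.012,0,0,0,0.55],
    [0,0,-0.012,0,0,0,0.55],
    [0,0,-0.012,0,0,0,0.55],
    [0,0,-0.009,0,0,0,0.55],
    [0,0,0,0,0,0,0.55]
  ]
}}

```text
time: 43.4
position: [0.4349, -0.1414, 0.1067]
eef_rot: [0.499, 0.502, 0.499, -0.5]
ft_force: [0.6, 0.9, -0.5]
grip_width: 0.0544
```

Call:
{"op": "apply_moves", "data": {
  "steps": [
    [0,0,0,0,0,0,0.8],
    [0,0,0,0,0,0,0.8],
    [0,0,0.04,0,0,0,0.8],
    [0,0,0.06,0,0,9,0.7],
    [0.04,-0.01,0,0,0,9,0.6],
    [0.04,-0.01,0,0,0,9,0.55],
    [0.04,-0.01,0,0,0,9,0.55],
    [0.008,-0.007,0,0,0,9,0.55],
    [0,0,0,0,0,0,0.55]
  ]
}}

```text
time: 44.52
position: [0.5639, -0.1788, 0.2075]
eef_rot: [0.653, 0.273, 0.652, -0.271]
ft_force: [0.0, -0.2, -0.0]
grip_width: 0.0482
```

```bash
python3 - <<'E'
from h import *
st();SZ['b4']=(.068,.095)
beakers({'b1':(.5635,-.179),'b5':(.435,-.142)},'16')
p=cv2.imread('pics/16_scene.png'); cv2.imwrite('pics/16z.png',cv2.resize(p[130:300,110:290],None,fx=3,fy=3,interpolation=cv2.INTER_CUBIC))
p=cv2.imread('pics/16_top.png'); cv2.imwrite('pics/16t.png',cv2.resize(p[190:300,280:420],None,fx=4,fy=4,interpolation=cv2.INTER_CUBIC))
plan([.5635,-.179,.046],az(-45))
E
```

```text
t 44.525 pos [ 0.5639 -0.1788  0.2075] q [-0.33  0.39  1.72  0.    1.03  0.46] g 0.0482 F [ 0.  -0.2 -0. ]
top b1 fit None 0 rms None lm []
top b5 fit [ 0.434  -0.1441] 76 rms 0.0018 lm [[0.434, -0.141, 0.003], [0.435, -0.143, 0.007], [0.432, -0.143, -0.001]]
scene b1 fit [ 0.5642 -0.1778] 82 rms 0.001 lm [[0.563, -0.18, 0.004]]
scene b5 fit [ 0.4333 -0.1398] 24 rms 0.0007 lm [[0.432, -0.144, 0.002]]
n 3 d [0.0002, -0.0002, -0.0539] w [-0.06, 0.02, 0.11] tot [0.0007, -0.0007, -0.1616] [-0.2, 0.1, 0.3]
```

View pics/16z.png

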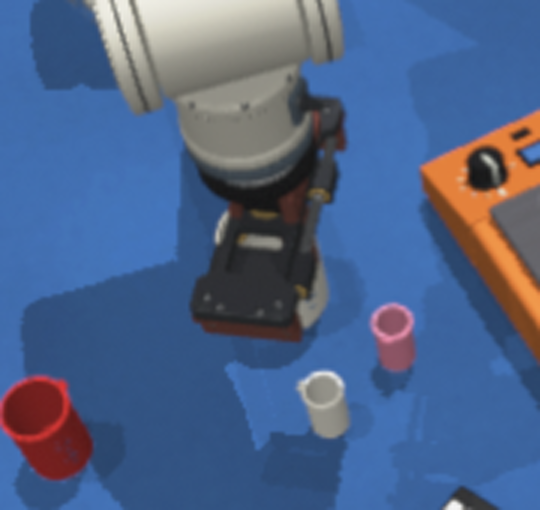

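View pics/16t.png

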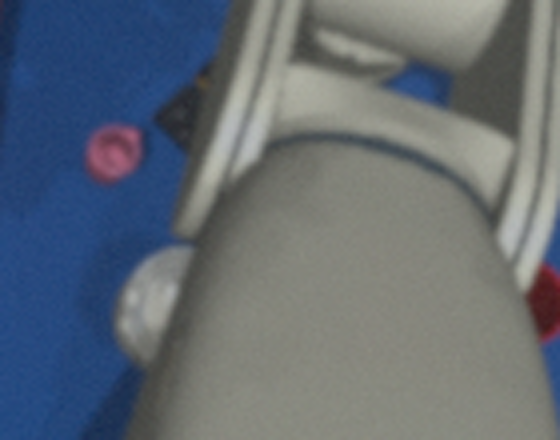

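Call:
{"op": "apply_moves", "data": {
  "steps": [
    [0,0,-0.045,0,0,0,0.55],
    [0,0,-0.045,0,0,0,0.55],
    [0,0,-0.03,0,0,0,0.55],
    [0,0,-0.025,0,0,0,0.55],
    [0,0,-0.0165,0,0,0,0.55],
    [0,0,0,0,0,0,0.4],
    [0,0,0,0,0,0,0.3],
    [0,0,0,0,0,0,0.3],
    [0,0,0,0,0,0,0.3]
  ]
}}

```text
time: 45.85
position: [0.5639, -0.1788, 0.0468]
eef_rot: [0.653, 0.273, 0.652, -0.271]
ft_force: [0.1, 0.5, 1.5]
grip_width: 0.0313
```

Call:
{"op": "apply_moves", "data": {
  "steps": [
    [0,0,0.03,0,0,0,0.3],
    [0,0,0.05,0,0,0,0.3],
    [0,0,0.05,0,0,0,0.3],
    [-0.02,0.006,0.02,0,0,0,0.3],
    [-0.04,0.0115,0,0,0,0,0.3],
    [-0.04,0.0115,0,0,0,0,0.3],
    [-0.0285,0.0085,0,0,0,0,0.3],
    [0,0,0,0,0,0,0.3],
    [0,0,0,0,0,0,0.3]
  ]
}}

```text
time: 46.98
position: [0.4363, -0.1416, 0.1967]
eef_rot: [0.654, 0.273, 0.652, -0.271]
ft_force: [0.8, -0.5, 0.4]
grip_width: 0.0312
```

```bash
python3 - <<'E'
from h import *
st();z=bot.sense()['position'][2]; over([('b5',.101,.082),('b3',.088,.055),('b1',z+.014,.032)],'17')
E
```

```text
t 46.975 pos [ 0.4363 -0.1416  0.1967] q [-0.34  0.21  2.01  0.    0.91  0.44] g 0.0312 F [ 0.8 -0.5  0.4]
scene b5 [ 0.4351 -0.1413] 225 0.0014
scene b3 [ 0.4336 -0.1399] 156 0.0018
scene b1 [ 0.4379 -0.1407] 28 0.001
top b5 [ 0.432  -0.1428] 31 0.0015
```

View pics/17scene.png

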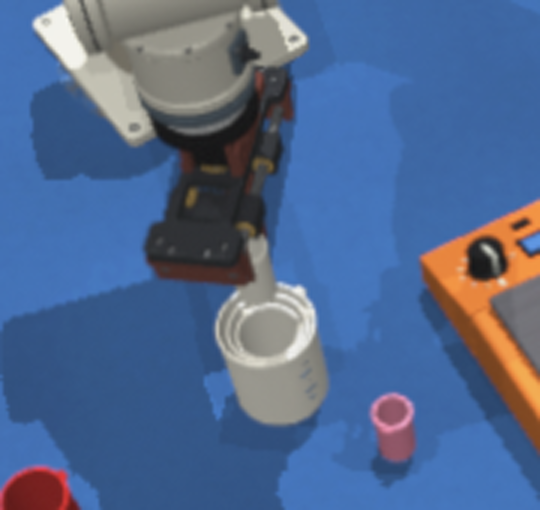

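View pics/17top.png

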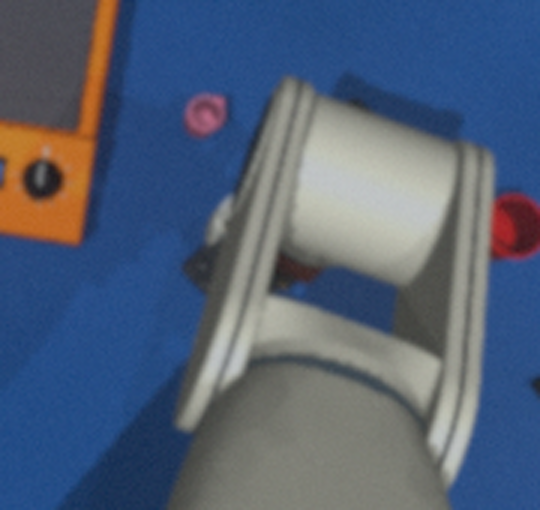

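Call:
{"op": "apply_moves", "data": {
  "steps": [
    [-0.001,0,-0.02,0,0,0,0.3],
    [0,0,-0.02,0,0,0,0.3],
    [0,0,-0.015,0,0,0,0.3],
    [0,0,-0.015,0,0,0,0.3],
    [0,0,-0.012,0,0,0,0.3],
    [0,0,-0.01,0,0,0,0.3],
    [0,0,0,0,0,0,0.3]
  ]
}}

```text
time: 47.95
position: [0.4336, -0.141, 0.1034]
eef_rot: [0.652, 0.273, 0.653, -0.271]
ft_force: [0.4, -0.5, 1.0]
grip_width: 0.0314
```

```bash
python3 - <<'E'
from h import *
st(); over([('b5',.101,.082)],'18')
E
```

```text
t 47.95 pos [ 0.4336 -0.141   0.1034] q [-0.34  0.38  2.07  0.    0.69  0.44] g 0.0314 F [ 0.4 -0.5  1. ]
scene b5 [ 0.4336 -0.1423] 184 0.0025
```

View pics/18scene.png

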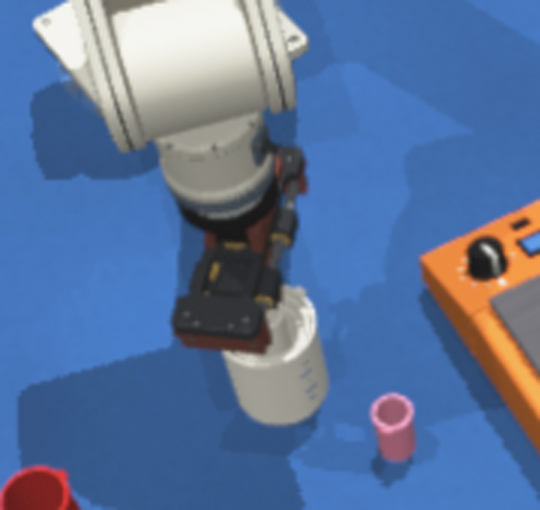

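Inside, no contact. Release, retreat to the side and inspect.

Call:
{"op": "apply_moves", "data": {
  "steps": [
    [0,0,0,0,0,0,0.5],
    [0,0,0,0,0,0,0.5],
    [0,0,0.03,0,0,0,0.5],
    [0,0,0.06,0,0,0,0.5],
    [-0.01,-0.05,0.04,0,0,0,0.5],
    [-0.01,-0.06,0,0,0,0,0.5],
    [-0.01,-0.06,0,0,0,0,0.5],
    [-0.01,-0.06,0,0,0,0,0.5],
    [-0.01,-0.06,0,0,0,0,0.5],
    [-0.01,-0.04,0,0,0,0,0.5]
  ]
}}

```text
time: 49.3
position: [0.3736, -0.4719, 0.2328]
eef_rot: [0.653, 0.273, 0.652, -0.271]
ft_force: [-0.3, -0.2, -1.7]
grip_width: 0.0441
```

```bash
python3 - <<'E'
from h import *
st()
for c in('scene','top'):
    p,d=save(c,c+'19.png'); A=cloud(c,d)
    r=(slice(160,270),slice(130,270)) if c=='scene' else (slice(220,310),slice(275,395))
    cv2.imwrite(f'pics/19z{c}.png',cv2.resize(p[r],None,fx=5,fy=5,interpolation=cv2.INTER_CUBIC)[:,:,::-1])
    rad=np.hypot(A[...,0]-.435,A[...,1]+.142)
    for lo,hi in((0,.008),(.009,.0175),(.019,.028),(.0285,.0345),(.036,.042)):
        z=A[(d>.2)&(rad>=lo)&(rad<hi)][:,2]; print(c,lo,hi,len(z),np.percentile(z,[5,25,50,75,95]).round(3))
kfine()
for n in ['jug','mat','wash_bottle','calculator','meter']: print(n,[(np.round(c2w(c,r['at']),3).tolist()) for c in('top','scene') for r in viewer.landmark_of(c,n)[:1]])
E
```

```text
t 49.3 pos [ 0.3736 -0.4719  0.2328] q [-0.92  0.38  1.67  0.    1.09 -0.13] g 0.0441 F [-0.3 -0.2 -1.7]Traceback (most recent call last):
  File "<stdin>", line 9, in <module>
    return _quantile_unchecked(
        a, q, axis, out, overwrite_input, method, keepdims, weights)
    return _ureduce(a,
                    func=_quantile_ureduce_func,
    ...<5 lines>...
                    overwrite_input=overwrite_input,
                    method=method)
    r = func(a, **kwargs)
    result = _quantile(arr,
                       quantiles=q,
    ...<2 lines>...
                       out=out,
                       weights=wgt)
    slices_having_nans = np.isnan(arr[-1, ...])
                                  ~~~^^^^^^^^^
IndexError: index -1 is out of bounds for axis 0 with size 0
```

View pics/19zscene.png

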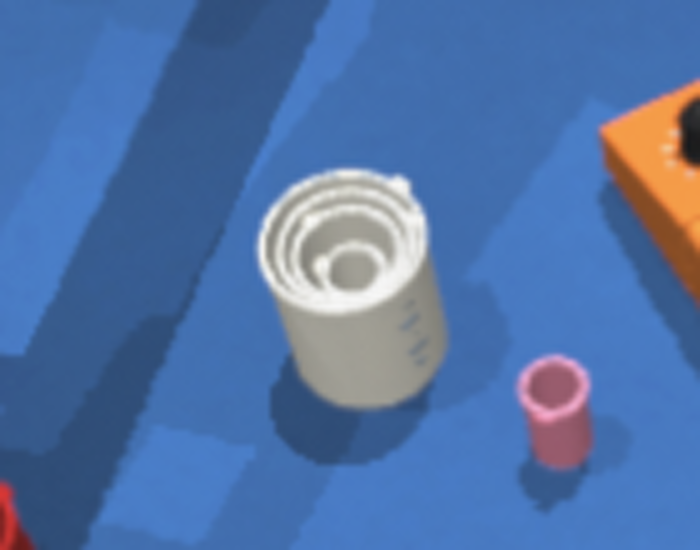

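View pics/scene19.png

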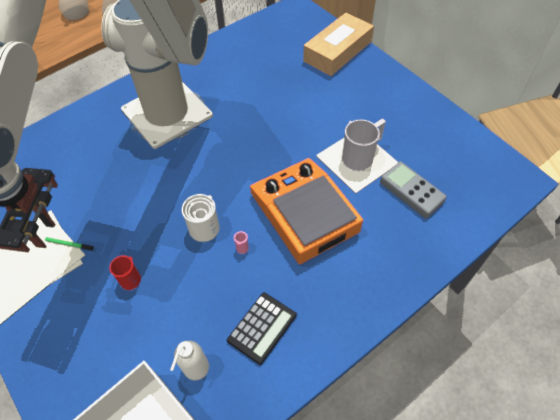

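```bash
python3 - <<'E'
from h import *
for c in('scene','top'):
    p,d=save(c,c+'20.png'); A=cloud(c,d)
    if c=='top':
        cv2.imwrite('pics/20z.png',np.hstack([cv2.resize(p[220:310,275,][:,None] if 0 else p[220:310,275:375],(400,360),interpolation=cv2.INTER_CUBIC),cv2.resize(p[80:190,400:560],(380,360),interpolation=cv2.INTER_CUBIC)])[:,:,::-1])
    over([('b5',.101,.082),('b4',.095,.068),('b3',.088,.055),('b1',.069,.032)],'20')if c=='scene' else 0
    rad=np.hypot(A[...,0]-.435,A[...,1]+.142); a=A[(d>.2)&(rad<.046)]; print(c,np.histogram(a[:,2],bins=np.arange(0,.112,.004)))
kfine()
for n in ['jug','mat','wash_bottle','calculator','meter']: print(n,[(np.round(c2w(c,r['at']),3).tolist()) for c in('top','scene') for r in viewer.landmark_of(c,n)[:1]])
E
```

```text
scene b5 [ 0.4355 -0.141 ] 288 0.0015
scene b4 [ 0.4355 -0.1408] 354 0.0057
scene b3 [ 0.4332 -0.1396] 160 0.0023
scene b1 [ 0.4329 -0.1398] 60 0.0013
top b5 [ 0.4347 -0.1429] 198 0.0015
top b4 [ 0.4354 -0.1427] 209 0.0025
top b3 [ 0.4347 -0.1429] 125 0.0014
top b1 [ 0.4339 -0.1418] 57 0.0009
scene (array([ 80,  38,  24,  21,  25,  27,  20,  35,  28,  25,  38,  34,  37,
        39,  50,  49,  62,  86,  56,  58,  55,  77, 125, 106, 130, 102,
        28]), array([0.   , 0.004, 0.008, 0.012, 0.016, 0.02 , 0.024, 0.028, 0.032,
       0.036, 0.04 , 0.044, 0.048, 0.052, 0.056, 0.06 , 0.064, 0.068,
       0.072, 0.076, 0.08 , 0.084, 0.088, 0.092, 0.096, 0.1  , 0.104,
       0.108]))
top (array([75, 34, 50, 44, 12, 13, 11, 15, 13, 14, 11, 19, 18, 17, 15, 21, 31,
       51, 38, 22, 30, 62, 49, 72, 80, 83, 14]), array([0.   , 0.004, 0.008, 0.012, 0.016, 0.02 , 0.024, 0.028, 0.032,
       0.036, 0.04 , 0.044, 0.048, 0.052, 0.056, 0.06 , 0.064, 0.068,
       0.072, 0.076, 0.08 , 0.084, 0.088, 0.092, 0.096, 0.1  , 0.104,
       0.108]))
heat 3.3
stir -1.4
jug [[0.517, 0.339, 0.007], [0.517, 0.333, 0.007]]
mat [[0.52, 0.335, 0.001], [0.517, 0.334, -0.001]]
wash_bottle [[0.732, -0.363, 0.004], [0.729, -0.364, 0.004]]
calculator [[0.752, -0.186, 0.006], [0.752, -0.187, -0.0]]
meter [[0.696, 0.378, 0.002], [0.696, 0.379, 0.001]]
```

View pics/20z.png

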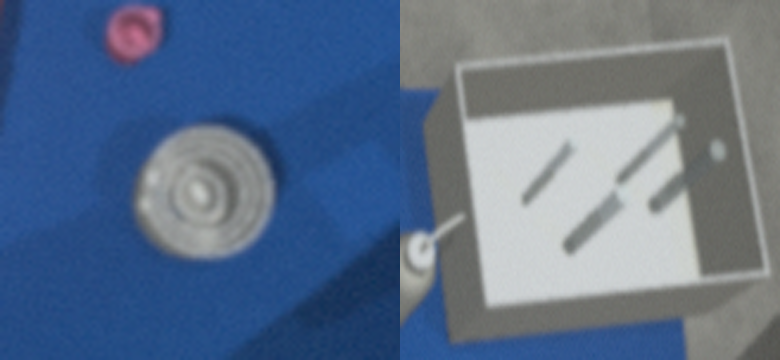

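```bash
python3 -c "
from h import *
print(bot.hand_in()); st()"
```

```text
the job is handed in; nothing more can be done
None
the job is handed in; nothing more can be done
```

I turned both knobs back to zero with the jug still on the plate. Then I lifted the jug by its rim, set it down on the mat, and nested beakers 4, 3 and 1 inside beaker 5. Beaker 2 was not out, and the red and pink look-alikes were left alone. The job was handed in at about 50 s; no verdict is reported.

**Last checks:**
- **Knobs:** the pointers read about +3° (heat) and -1° (stirring); the limit is ±8°. The heat reading moved only about 0.5° after two small corrective turns of about 5° each. I left it at +3°, so it is the less certain of the two.
- **Jug:** it looks upright on the mat, its axis about 2–4 mm from the mat's centre (limit 45 mm). Just before I let go, the wrist read about 15 N, against a limit of 90 N for banging it down.
- **Beakers:** I saw concentric rims, with depth peaks at the heights expected for fully seated beakers (about 69, 88, 95 and 101 mm). The scene camera's circle fit for beaker 4 was poor, since its rim sits only 6 mm below beaker 5's, but the picture shows it seated. Beaker 3 was knocked about 4 cm aside partway through, so I located it again before grasping it.
- **Others:** the wash bottle, calculator and meter read within about 4 mm of where they started. The gripper was clear of everything at the end.

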